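# Fit the hanging rail and hang the dip baskets on it

### The arm

A 6-joint arm with a two-finger parallel gripper is mounted at the origin on the work surface. World frame = base frame: x ahead of the robot, y to its left, z up, the work surface at z = 0. Lengths are in m, angles in rad, forces in N, time in s.
With the tool pointing down it reaches from about 0.35 to 0.775 m from the base axis. Payload 7.3 kg.
Tool frame: the origin (TCP) lies between the finger pads; the fingertips stand 14 mm ahead of it and the grasp point (between the pads) lies 5 mm behind it; z points along the fingers, y is the direction in which the jaws open and shut (so a half turn about z gives the same grasp; the last joint's range is limited). The gripper opens to 92 mm and grips with 3 to 60 N. Pads are 19 mm wide; open, the fingers measure 130 mm over their backs; the gripper's body (75 mm by 190 mm) begins 47 mm behind the grasp point.
Start: joints at [-1.421, 0.342, 1.524, -0, 1.275, -0.146], TCP at [0.153, -0.502, 0.241] pointing down, gripper open.
Joint ranges: [-2.53, 2.53], [-0.77, 2.02], [0.04, 2.7], [-1, 4.14], [0.28, 2.66], [-3.11, 3.11]. Speed limits (rad/s): [2.57, 2.57, 3.14, 3.14, 3.14, 3.14].

### API

Orientations are given as [roll, pitch, yaw] about the fixed x, y, z axes, in that order (R = Rz(yaw) Ry(pitch) Rx(roll)).
In Python, from cell import robot gives the robot as it stands.
- The arm moves only by the shell command python3 -m creep 'ROWS' [FORCE]. ROWS is JSON, a list that holds one entry, the list of rows, each a list of 7 numbers: the shift along the tool's x, y, z in cm, then the turn, a rotation vector about the tool's x, y, z in degrees, then the gripper command: -1 is shut, 1 is fully open, values between are in proportion. In form: [[[tx, ty, tz, wx, wy, wz, gripper], ...]]. A call has 1 to 8 rows; each row is the pose to reach, as a shift and turn from the pose measured when the call began, along the tool's axes at that moment; what a row does not reach only later rows make up. A row lasts 1/10 s, in which the tool goes at most 50 mm and 8.59 degrees, less where a joint would pass 70% of its speed; a pose out of reach is approached as far as the arm can. A call with a gripper value outside its range is refused whole. The fingers move at their own pace and stop on an object; FORCE is the grip in N (left out, the last holds). Time passes only in rows, so rows that repeat a pose let the fingers close. It gives the time, the measured TCP pose, the force and the opening at its end, in the units of the state.
- robot.observe(): the state, without advancing time (a new reading comes with each control period).
- robot.read_camera(name): name is "side" or "top" or "wrist"; returns the picture (384x512x3 uint8, red, green, blue); there is no depth.
- robot.camera_params(name): a dict with "camera_matrix" (3x3 intrinsics, pixels), "R" (3x3) and "t" (3): a world point X has camera coordinates R X + t. Camera axes: x right, y down, z forward; pixel columns grow to the right and rows downward; lengths in m; the calibration is good to about 2 mm. A picture is of the moment at which its call begins: read the wrist's pose just before it. camera_params takes no time and is no camera call; for the wrist camera it gives the pose at the moment of the call.
- robot.hand_in(): hands the job in, once; it reports no verdict.
Trained networks look in the newest picture that a camera, given by its name, has taken for a name from the list of things; names that differ only in an ending like _2 or _b are one class to them, and where a whole thing is asked for, a point or a joint stands for the part that bears it (a point fixed in the world has none). Each returns a list of dicts, best first, with "score" (0 to 1); they miss things now and then, are a little off and sometimes report something else, mostly with a low value. They report only what shows in the picture. A call takes as long as a camera call. They do not tell look-alikes from the thing itself.
- robot.look_for(camera, label): "centre" ([x, y, z] in m, in the coordinates of the camera as it stood for that picture, good to about 4 mm: the middle of the surface that is visible of it).
- robot.masks_of(camera, label): "mask" (384x512 bool, what is visible of it).
The state is a dict: "time": time; "qpos": joint angles; "qvel": joint speeds; "joint_efforts": joint torques, N m; "tool_pos": TCP position; "tool_rot": TCP orientation; "contact_force": force on the tool from outside, world axes, zero at the start; "torque": the same for the moment, N m; "opening": finger opening in m.
Only numpy, scipy, OpenCV 4.12 (cv2) and the standard library are available. Lean on these libraries where they do the work, as an engineer would, in place of code of your own. Each camera call takes 0.05 s, during which the arm holds its last target.

### The job

Set up the hanging rail and move the dry dip baskets onto it: pick the white rail up from the bench, hook its two claws into the slots of the two uprights and press it down until it sits fully home and both spring catches have closed over it. Then lift each dip basket up and off its peg on the drying stand and hang it by its bail on a peg of the rail, one basket to a peg. Do not disturb the bottle, the dish or the tip box.

Things in the scene. Friction and masses are not known exactly. Their poses are not given: they have to be found in the camera images.
- rail_handle (a point): Hanging rail, white, 216 mm wide, 320 g, balanced at the handle, loose, standing on the bench in the attitude it is fitted in. Point: centre of its upright handle plate, 50 mm above its underside, 6 mm in front of its back face; -x the way its pegs point, z up. Plate 12 mm thick (x), 50 wide (y), grip from 20 mm below to 20 above; below it a beam, equally thick, 30 mm high.
- rail_peg0 (a point): Top face of the rail's peg at its -y end, 50 mm in front of the back face, 10 mm above the underside; axes as rail_handle, which is at x +44, y +96, z +40 mm from here. Other pegs 64, 128, 192 mm along +y. Pegs: 10 mm square, from 12 to 94 mm in front of the back face; the front 7 mm is a lip 12 mm above the top face.
- rail_claws (a point): Midpoint between the rail's two claws, on the back face at the level of their tongues' lower faces (4 mm above, 6 mm behind rail_handle). Claws at y = -64, 64 mm: tongue 8 mm wide, 8 high, runs back (+x) to a hook 5 mm thick reaching 14 mm below the tongue, slanting back: gap from back face to hook 6 mm at its root, 9 at its tip; total depth 15 mm.
- slots (a point): Two fixed slotted uprights, aluminium, 30 mm wide, 244 mm tall, 128 mm between centres (y = -64, 64), open between. Point: midway, on their front plane, at the slots' lower edges, 204 mm up; -x out of the front, z up. Slots 14 mm wide, 30 high above this level, wall 4 mm thick, 18 mm free behind it. Claws enter straight with rail_claws x 0, z about 18 mm above this point; fully home they coincide.
- catch_left (a joint): Spring catch: steel pin at the inner side of the +y upright (y = 43 mm from slots, 2 mm above it), sticking out 16 mm in front, travel outward in m: 0 at rest and when locked. Over the last 13 mm of the rail's way down an ear beside its handle pushes the pin out by up to about 4 mm, both together resisting with about 8 N; then they spring back over the ears.
- catch_right (a joint): The same on the -y upright.
- stand_peg0 (a point): Drying stand, fixed: grey open frame 290 mm wide, 170 mm tall, its crossbar 40 mm behind this point, with four pegs like the rail's. Point: top face of the peg at the -y end, 160 mm above the bench; -x the way the pegs point, z up. Other pegs 64, 128, 192 mm along +y. Pegs 10 mm square, ending 42 mm in front of this point; the front 7 mm is a lip 12 mm above the top face.
- basket0_neck (a point): Stainless dip basket, 70 g, four alike, some absent; hangs on a stand peg, x, y as the peg. Point: grip centre of its black neck, 10 mm (y) x 14 (x), from 26 mm below to 18 above. Under it a bar 40 (y) x 20 x 8 mm, whose underside, 34 mm below the point, rests on the peg; straps 34 mm apart (y) hold a basket 36 (x) x 40 x 40 mm, its bottom 128 mm below.
- basket1_neck (a point): Stainless dip basket, 70 g, four alike, some absent; hangs on a stand peg, x, y as the peg. Point: grip centre of its black neck, 10 mm (y) x 14 (x), from 26 mm below to 18 above. Under it a bar 40 (y) x 20 x 8 mm, whose underside, 34 mm below the point, rests on the peg; straps 34 mm apart (y) hold a basket 36 (x) x 40 x 40 mm, its bottom 128 mm below.
- basket2_neck (a point): Stainless dip basket, 70 g, four alike, some absent; hangs on a stand peg, x, y as the peg. Point: grip centre of its black neck, 10 mm (y) x 14 (x), from 26 mm below to 18 above. Under it a bar 40 (y) x 20 x 8 mm, whose underside, 34 mm below the point, rests on the peg; straps 34 mm apart (y) hold a basket 36 (x) x 40 x 40 mm, its bottom 128 mm below.
- basket3_neck (a point): Stainless dip basket, 70 g, four alike, some absent; hangs on a stand peg, x, y as the peg. Point: grip centre of its black neck, 10 mm (y) x 14 (x), from 26 mm below to 18 above. Under it a bar 40 (y) x 20 x 8 mm, whose underside, 34 mm below the point, rests on the peg; straps 34 mm apart (y) hold a basket 36 (x) x 40 x 40 mm, its bottom 128 mm below.
- media_bottle: Bystander: closed bottle, 60 mm across, 130 mm tall; origin at its underside centre.
- dish: Bystander: open white dish, 90 mm across, 35 mm tall; origin at its underside centre.
- tip_box: Bystander: grey box 70 x 100 x 50 mm; origin at its underside centre.
Mind the look-alikes: they are no part of the job. Leave any blue look-alike of the part that bears rail_handle alone.

How it is judged:
On the way:
1. the rail is hooked into both slots, pressed fully home, and both catches have closed (x of rail_handle in the frame of slots between -0.014 and 0.002 m and y of rail_handle in the frame of slots between -0.005 and 0.005 m and z of rail_handle in the frame of slots between -0.01 and -0.0005 m and angle between rail_handle's own z axis and vertical below 0.1 rad and angle between the x axis of rail_handle and the x axis of slots, either way round below 0.1 rad and value of joint each of catch_left, catch_right below 0.0015 m), for 0.3 s.
At the end, for the whole second after the job is handed in: Rail locked in the uprights (within 5 mm of home, square to 0.1 rad, catches back within 1.5 mm) and every basket present hanging by its bail on a rail peg (neck within 12 mm of the peg line, at hanging height, tilt under 0.2 rad), at rest and released (all of step 1 and x of basket0_neck in the frame of rail_handle between -0.074 and -0.018 m and (y of basket0_neck in the frame of rail_handle between -0.108 and -0.084 m or y of basket0_neck in the frame of rail_handle between -0.044 and -0.02 m or y of basket0_neck in the frame of rail_handle between 0.02 and 0.044 m or y of basket0_neck in the frame of rail_handle between 0.084 and 0.108 m) and z of basket0_neck in the frame of rail_handle between -0.014 and 0.004 m and angle between each of basket0_neck, basket1_neck, basket2_neck, basket3_neck's own z axis and vertical below 0.2 rad and x of basket1_neck in the frame of rail_handle between -0.074 and -0.018 m and (y of basket1_neck in the frame of rail_handle between -0.108 and -0.084 m or y of basket1_neck in the frame of rail_handle between -0.044 and -0.02 m or y of basket1_neck in the frame of rail_handle between 0.02 and 0.044 m or y of basket1_neck in the frame of rail_handle between 0.084 and 0.108 m) and z of basket1_neck in the frame of rail_handle between -0.014 and 0.004 m and x of basket2_neck in the frame of rail_handle between -0.074 and -0.018 m and (y of basket2_neck in the frame of rail_handle between -0.108 and -0.084 m or y of basket2_neck in the frame of rail_handle between -0.044 and -0.02 m or y of basket2_neck in the frame of rail_handle between 0.02 and 0.044 m or y of basket2_neck in the frame of rail_handle between 0.084 and 0.108 m) and z of basket2_neck in the frame of rail_handle between -0.014 and 0.004 m and x of basket3_neck in the frame of rail_handle between -0.074 and -0.018 m and (y of basket3_neck in the frame of rail_handle between -0.108 and -0.084 m or y of basket3_neck in the frame of rail_handle between -0.044 and -0.02 m or y of basket3_neck in the frame of rail_handle between 0.02 and 0.044 m or y of basket3_neck in the frame of rail_handle between 0.084 and 0.108 m) and z of basket3_neck in the frame of rail_handle between -0.014 and 0.004 m and linear speed of rail below 0.03 m/s and linear speed of each of basket0, basket1, basket2, basket3 below 0.1 m/s); the robot touches nothing.
It fails at once if the media bottle is moved more than 40 mm or tipped (distance of media_bottle from where it was at the start of the episode above 0.04 m or angle between media_bottle's own z axis and vertical above 0.4 rad).
It fails at once if the dish is moved more than 40 mm or tipped (distance of dish from where it was at the start of the episode above 0.04 m or angle between dish's own z axis and vertical above 0.4 rad).
It fails at once if the tip box is moved more than 40 mm or tipped (distance of tip_box from where it was at the start of the episode above 0.04 m or angle between tip_box's own z axis and vertical above 0.4 rad).
Of basket0, basket1, basket2, basket3 only 3 to 4 are there at a start; the rules pass over those that are not, and their reading is None.
At some moment in a run one of rail may be knocked a few centimetres aside while the robot is not near it.
Once in a run the grip may slacken for a moment while it holds something.
It also fails if it takes over 210 s, if anything falls off the work surface, if the arm or the gripper's body presses on something with over 40 N, if the wrist force passes 120 N, or if a joint passes its speed limit or range.

## Working session

There is one attempt and no reset: what is moved stays moved. The work goes in short steps, Python scripts to look and compute and a shell command to move; the robot and the scene stay as the last step left them, time stands still between calls to the robot, and variables do not carry over. Pictures are saved under pics/ and viewed, and the job is handed in when it is done.

```bash
ls; mkdir -p pics; python3 - <<'E'
from cell import robot
import cv2
s=robot.observe()
print(s)
for c in ["side","top","wrist"]:
    im=robot.read_camera(c); cv2.imwrite(f"pics/a_{c}.png",im[:,:,::-1])
    p=robot.camera_params(c); print(c,p)
E
```

```text
pics
{'time': 0.0, 'qpos': array([-1.42098127e+00,  3.42711351e-01,  1.52497513e+00,  3.91856451e-06,
        1.27542162e+00, -1.45969093e-01]), 'qvel': array([ 0.00079057,  0.0001157 ,  0.00093366, -0.00042806,  0.00123296,
       -0.00249795]), 'joint_efforts': array([-8.84700385e-04, -4.31245172e+01, -2.44217545e+01,  7.17379153e-02,
        5.61948004e-02, -1.23763780e-04]), 'tool_pos': array([ 0.15301375, -0.50181589,  0.24006548]), 'tool_rot': array([-3.14009387e+00, -2.24130762e-04,  2.95782835e-01]), 'contact_force': array([ 0.73035547,  0.24205829, -0.12390827]), 'torque': array([-0.03667603,  0.00473331, -0.00738299]), 'opening': 0.0918948263560949}
side {'camera_matrix': array([[438.68895152,   0.        , 256.62054629],
       [  0.        , 438.68895152, 191.3865617 ],
       [  0.        ,   0.        ,   1.        ]]), 'R': array([[-0.73178065, -0.68110145, -0.02445186],
       [-0.37723803,  0.43466597, -0.81777562],
       [ 0.56761655, -0.58920821, -0.57501751]]), 't': array([0.44519558, 0.32874332, 0.76540056])}
top {'camera_matrix': array([[457.16414203,   0.        , 251.90737717],
       [  0.        , 457.16414203, 199.82095079],
       [  0.        ,   0.        ,   1.        ]]), 'R': array([[ 1.29368517e-02, -9.99915998e-01,  7.96874321e-04],
       [-9.84248463e-01, -1.28746638e-02, -1.76321317e-01],
       [ 1.76316765e-01,  1.49672040e-03, -9.84332341e-01]]), 't': array([-0.01741784,  0.58573597,  1.27920322])}
wrist {'camera_matrix': array([[321.88529896,   0.        , 261.5666723 ],
       [  0.        , 321.88529896, 191.78325306],
       [  0.        ,   0.        ,   1.        ]]), 'R': array([[ 0.29191896, -0.95644202, -0.00140615],
       [-0.92226128, -0.28187546,  0.264538  ],
       [-0.25341162, -0.07592682, -0.96437424]]), 't': array([-0.52537342, -0.03277326,  0.38911087])}
```

View pics/a_side.png

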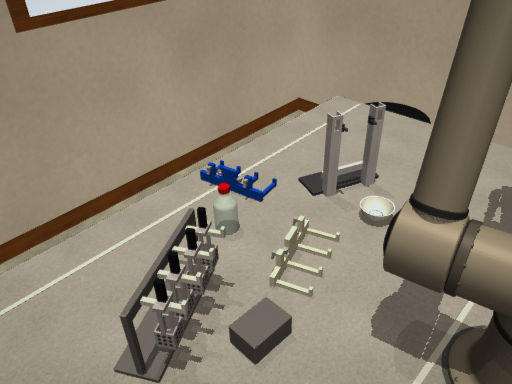

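View pics/a_top.png

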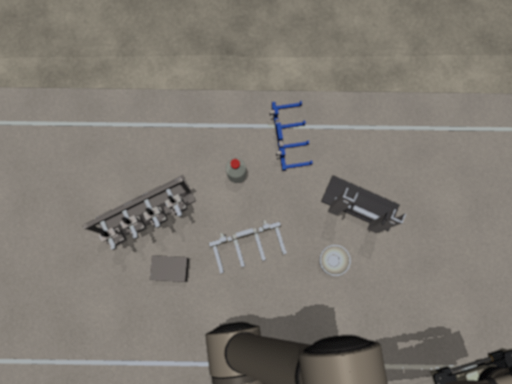

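View pics/a_wrist.png

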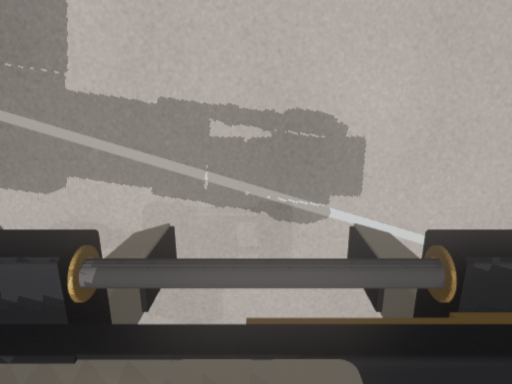

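```bash
cat > h.py <<'E'
from cell import robot
import numpy as np, cv2
from scipy.spatial.transform import Rotation as Ro
np.set_printoptions(precision=4,suppress=True)
def snap(c,name):
    p=robot.camera_params(c); im=robot.read_camera(c); cv2.imwrite(f"pics/{name}.png",im[:,:,::-1]); return im,p
def w(p,c): return p["R"].T@(np.array(c)-p["t"])
def proj(p,X):
    c=p["R"]@np.array(X)+p["t"]; u=p["camera_matrix"]@c; return u[:2]/u[2]
def ray(p,uv):
    d=np.linalg.inv(p["camera_matrix"])@np.array([uv[0],uv[1],1.]); return -p["R"].T@p["t"], p["R"].T@d
def atz(p,uv,z):
    o,d=ray(p,uv); return o+d*(z-o[2])/d[2]
def tri(lst):
    A=np.zeros((3,3));b=np.zeros(3)
    for p,uv in lst:
        o,d=ray(p,uv); d=d/np.linalg.norm(d); M=np.eye(3)-np.outer(d,d); A+=M;b+=M@o
    X=np.linalg.solve(A,b); return X,[proj(p,X)-np.array(uv) for p,uv in lst]
def pose():
    s=robot.observe(); return s["tool_pos"],Ro.from_euler("xyz",s["tool_rot"]),s
def delta(target,rpy):
    "shift cm & rotvec deg in tool axes"
    t,R,s=pose(); Rt=Ro.from_euler("xyz",rpy)
    return R.inv().apply(np.array(target)-t)*100, (R.inv()*Rt).as_rotvec(degrees=True)
E
python3 - <<'E'
from h import *
for c in ["side","top"]:
    im,p=snap(c,"b_"+c)
    for n in ["rail_handle","rail_peg0","rail_claws","slots","catch_left","stand_peg0","basket0_neck","media_bottle","dish","tip_box"]:
        for d in robot.look_for(c,n)[:5]:
            X=w(p,d["centre"]); print(c,n,round(d["score"],2),X,proj(p,X).round(0))
print(robot.observe()["time"])
E
```

```text
side rail_handle 0.89 [ 0.773  -0.0836  0.0249] [234. 184.]
side rail_handle 0.72 [0.4652 0.0287 0.0081] [294. 261.]
side rail_peg0 0.94 [ 0.778  -0.0806  0.0214] [232. 185.]
side rail_peg0 0.84 [0.4645 0.0272 0.0106] [294. 260.]
side rail_claws 0.91 [0.4656 0.0304 0.0152] [293. 259.]
side rail_claws 0.59 [ 0.7743 -0.0852  0.0275] [234. 183.]
side rail_claws 0.33 [0.4631 0.3742 0.1036] [168. 327.]
side slots 0.8 [ 0.5578 -0.2985  0.0869] [343. 161.]
side catch_left 0.47 [0.4653 0.0319 0.0089] [293. 261.]
side stand_peg0 0.91 [0.5096 0.3759 0.1276] [149. 304.]
side basket0_neck 0.86 [0.5529 0.2081 0.1455] [204. 237.]
side basket0_neck 0.49 [ 0.4218 -0.2659  0.0214] [378. 205.]
side media_bottle 0.61 [0.6543 0.0528 0.0707] [227. 211.]
side dish 0.63 [ 0.4225 -0.2646  0.0224] [377. 205.]
side tip_box 0.93 [0.3748 0.2395 0.0475] [260. 328.]
top rail_handle 0.84 [0.4739 0.0095 0.0217] [245. 239.]
top rail_handle 0.72 [ 0.7741 -0.1002  0.0169] [282. 142.]
top rail_peg0 0.95 [0.4746 0.014  0.0217] [243. 239.]
top rail_peg0 0.82 [ 0.7801 -0.0989  0.0151] [282. 140.]
top rail_claws 0.92 [0.4761 0.0089 0.0213] [245. 238.]
top rail_claws 0.61 [ 0.7795 -0.103   0.0151] [283. 140.]
top slots 0.56 [ 0.5795 -0.3363  0.0072] [361. 206.]
top stand_peg0 0.72 [0.552  0.3004 0.0921] [142. 208.]
top stand_peg0 0.24 [0.4686 0.3624 0.1289] [114. 236.]
top basket0_neck 0.62 [0.6645 0.0368 0.0848] [236. 171.]
top media_bottle 0.95 [0.6662 0.0368 0.0869] [236. 170.]
top media_bottle 0.72 [0.4703 0.3641 0.1299] [113. 235.]
top media_bottle 0.51 [0.4744 0.0113 0.0187] [244. 239.]
top dish 0.76 [ 0.4164 -0.2552  0.0178] [335. 260.]
top tip_box 0.66 [0.3872 0.2241 0.0493] [169. 268.]
top tip_box 0.23 [0.6642 0.0334 0.0835] [237. 171.]
1.25
```

```bash
python3 - <<'E'
import cv2
a=cv2.imread("pics/b_top.png"); s=cv2.imread("pics/b_side.png")
cv2.imwrite("pics/z1.png",cv2.resize(a[150:290,80:280],None,fx=4,fy=4,interpolation=cv2.INTER_CUBIC))
cv2.imwrite("pics/z2.png",cv2.resize(a[160:290,200:420],None,fx=3.6,fy=3.6,interpolation=cv2.INTER_CUBIC))
cv2.imwrite("pics/z3.png",cv2.resize(s[90:210,280:420],None,fx=5,fy=5,interpolation=cv2.INTER_CUBIC))
cv2.imwrite("pics/z4.png",cv2.resize(s[195:365,120:350],None,fx=3.4,fy=3.4,interpolation=cv2.INTER_CUBIC))
E
```

```text
(no output)
```

View pics/z1.png

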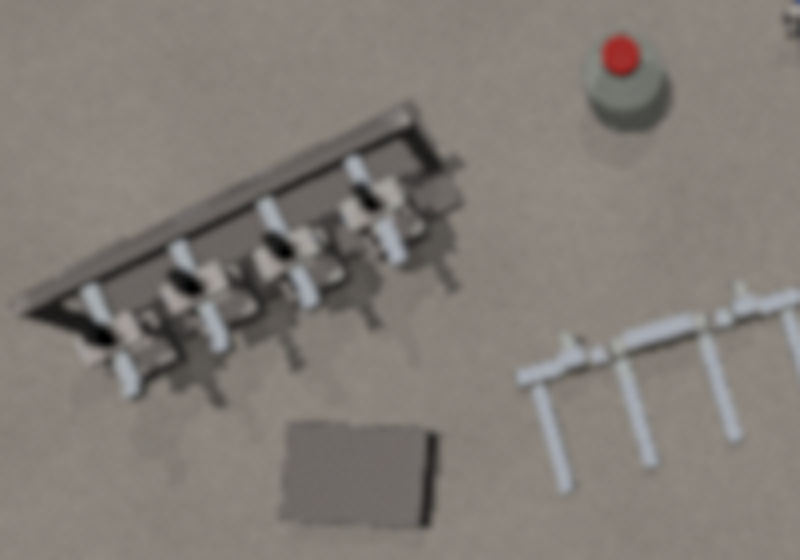

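View pics/z2.png

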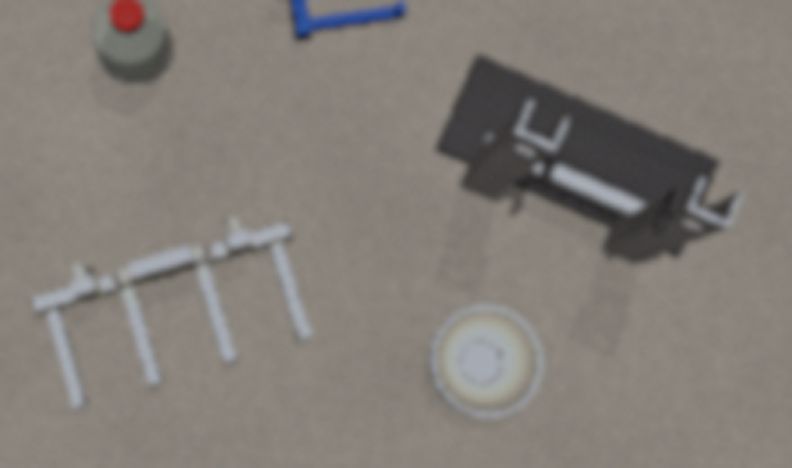

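View pics/z3.png

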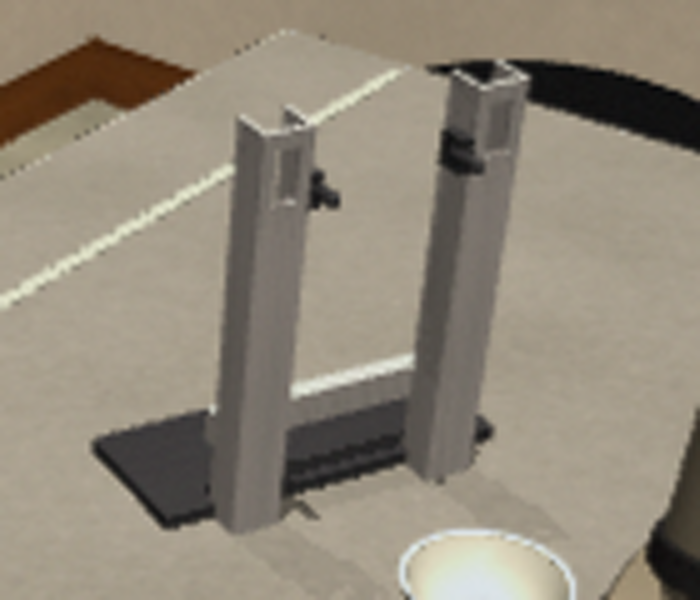

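View pics/z4.png

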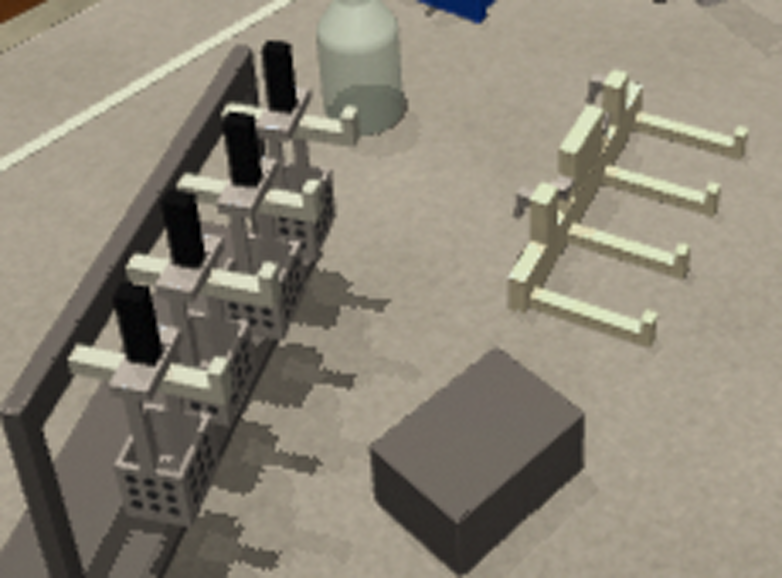

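White rail at side (294,260) / top (245,239) is the wanted one; its blue look-alike is at side (234,184) / top (282,142). All 4 baskets are on the stand. Uprights: side (333,155) and (372,145), with their fronts toward the robot.

```bash
python3 - <<'E'
from h import *
t,R,s=pose(); p=robot.camera_params("wrist")
C=-p["R"].T@p["t"]; print("cam in tool",R.inv().apply(C-t), (R.inv()*Ro.from_matrix(p["R"].T)).as_matrix())
print(delta([0.40,0.01,0.34],[np.pi,0,1.83-1.2]))
print(delta([0.40,0.01,0.34],[np.pi,0,0.26]))
E
```

```text
cam in tool [ 0.0715  0.001  -0.143 ] [[ 0.0005 -0.9643 -0.2647]
 [ 1.      0.0005 -0.0001]
 [ 0.0003 -0.2647  0.9643]]
(array([ 38.5515, -41.7993,  -9.9294]), array([  0.0042,   0.0007, -19.1498]))
(array([ 38.5515, -41.7993,  -9.9294]), array([ 0.0042, -0.    ,  2.0497]))
```

```bash
python3 -m creep '[[[0,0,-5,0,0,0,0.2],[0,0,-10,0,0,0,0.2],[4,-4,-11,0,0,1,0.2],[8,-8,-11,0,0,2,0.2],[12,-12,-11,0,0,2,0.2],[16,-16,-11,0,0,2,0.2],[20,-20,-11,0,0,2,0.2],[23,-23,-11,0,0,2,0.2]]]' && python3 -m creep '[[[3,-3,0,0,0,0,0.2],[6,-6,0,0,0,0,0.2],[9,-9,0,0,0,0,0.2],[12,-13,0,0,0,0,0.2],[15,-17,0,0,0,0,0.2],[15.5,-19,0,0,0,0,0.2],[15.5,-19,0,0,0,0,0.2]]]' && python3 - <<'E'
from h import *
im,p=snap("wrist","w1"); print(pose()[2]["time"])
for n in ["rail_handle","rail_claws","rail_peg0"]:
    for d in robot.look_for("wrist",n)[:3]:
        X=w(p,d["centre"]); print(n,round(d["score"],2),X,proj(p,X).round(0))
E
```

```text
time: 2.05
tool_pos: [0.2942, -0.2363, 0.3509]
tool_rot: [3.141, -0.001, 0.26]
contact_force: [1.1, -0.6, 1.0]
opening: 0.0553
time: 2.75
tool_pos: [0.395, -0.0105, 0.3509]
tool_rot: [3.141, -0.001, 0.265]
contact_force: [0.6, 0.1, 0.6]
opening: 0.0553
2.8
rail_handle 0.78 [0.4748 0.0125 0.02  ] [260.  95.]
rail_claws 0.78 [0.4686 0.0085 0.0184] [262. 100.]
rail_peg0 0.78 [0.4749 0.0136 0.0228] [259.  95.]
```

View pics/w1.png

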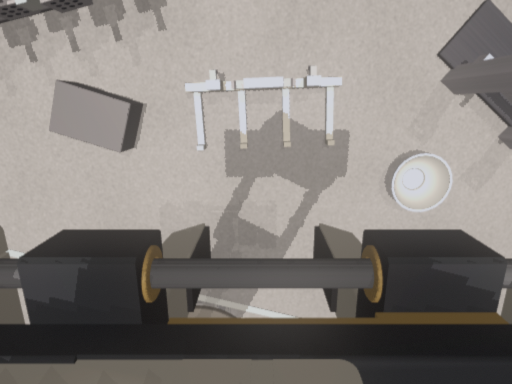

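```bash
python3 - <<'E'
import cv2
a=cv2.imread("pics/w1.png")
cv2.imwrite("pics/w1z.png",cv2.resize(a[60:155,175:355],None,fx=4.4,fy=4.4,interpolation=cv2.INTER_CUBIC))
a=cv2.imread("pics/b_top.png")
cv2.imwrite("pics/tz.png",cv2.resize(a[210:280,200:295],None,fx=8,fy=8,interpolation=cv2.INTER_CUBIC))
E
```

```text
(no output)
```

View pics/w1z.png

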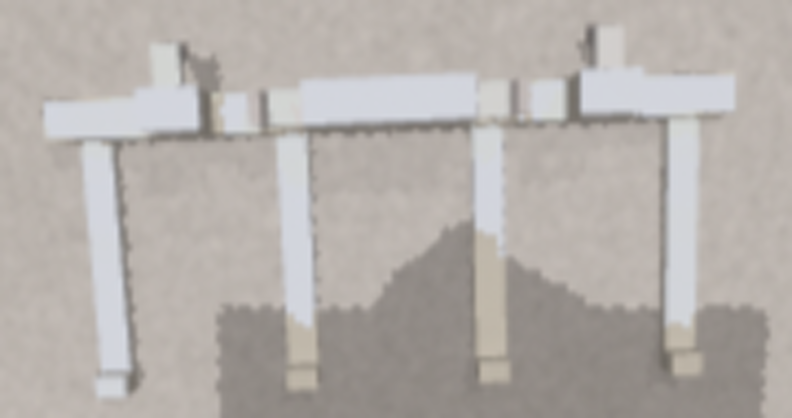

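View pics/tz.png

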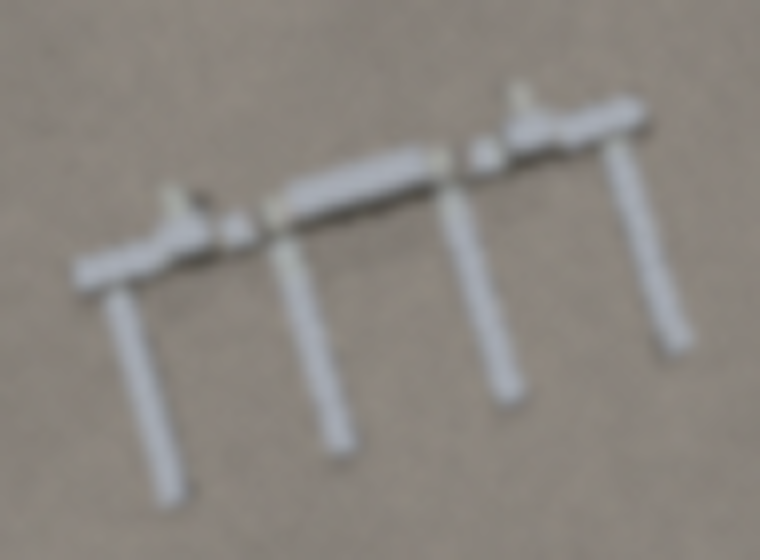

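```bash
cat >> h.py <<'E'
from scipy.optimize import least_squares
def fit(obs,x0,fixz=None):
    "obs: list of (params, local pt m, pixel); pose x,y,z,yaw"
    def f(v):
        R=Ro.from_euler("z",v[3]); t=np.array([v[0],v[1],v[2] if fixz is None else fixz])
        return np.concatenate([proj(p,R.apply(np.array(l))+t)-np.array(u) for p,l,u in obs])
    r=least_squares(f,x0,loss="soft_l1"); return r.x,r.fun.reshape(-1,2)
E
python3 - <<'E'
from h import *
pt=robot.camera_params("top")
# wrist params now (arm unmoved)
pw=robot.camera_params("wrist")
z=lambda u,v,x0,y0,k:(x0+(u+.5)/k-.5,y0+(v+.5)/k-.5)
W=[((0,.025,.020),(302,101)),((0,-.025,.020),(476,95)),((-.0845,.096,-.028),(112,386)),((-.0845,.032,-.028),(302,377)),((-.0845,-.032,-.028),(493,371)),((-.0845,-.096,-.028),(686,363)),((0,.108,-.02),(45,119)),((0,-.108,-.02),(735,93))]
T=[((0,.025,.020),(288,200)),((0,-.025,.020),(427,163)),((-.0845,.096,-.028),(170,497)),((-.0845,.032,-.028),(341,445)),((-.0845,-.032,-.028),(510,394)),((-.0845,-.096,-.028),(680,344)),((0,.108,-.02),(78,274)),((0,-.108,-.02),(640,112))]
ow=[(pw,l,z(*u,175,60,4.4)) for l,u in W]; ot=[(pt,l,z(*u,200,210,8)) for l,u in T]
for o in (ow,ot,ow+ot):
    x,r=fit(o,[.47,.01,.05,.26]); print(x,np.degrees(x[3])); print(r.round(1).tolist())
    print(fit(o,[.47,.01,.05,.26],.05)[0])
E
```

```text
[0.4903 0.0082 0.0473 0.2966] 16.993774104390535
[[0.0, 0.1], [0.2, -0.1], [-0.2, -0.3], [0.0, 0.1], [0.1, -0.1], [-0.1, 0.1], [-0.1, 0.2], [-0.1, -0.0]]
[0.4903 0.0082 0.05   0.2966]
[0.4886 0.0103 0.0513 0.298 ] 17.07240022968509
[[0.3, 0.3], [-0.1, -0.1], [0.1, -0.4], [-0.0, -0.1], [-0.0, -0.0], [-0.2, 0.0], [-0.4, 0.4], [0.4, -0.1]]
[0.4887 0.0103 0.0666 0.298 ]
[0.4901 0.0085 0.0469 0.2966] 16.994646213946403
[[-0.3, 0.3], [-0.1, 0.1], [-0.4, -0.2], [-0.2, 0.2], [-0.1, -0.1], [-0.4, 0.1], [-0.3, 0.3], [-0.5, 0.1], [1.0, -0.1], [0.5, -0.4], [0.8, -0.9], [0.6, -0.6], [0.5, -0.4], [0.2, -0.3], [0.4, -0.0], [0.9, -0.4]]
[0.4901 0.0086 0.0332 0.2965]
```

```bash
cat >> h.py <<'E'
CAM=np.array([.0715,.001,-.143])
def viewpose(C,yaw,tilt):
    "tool yaw psi=yaw+pi (camera in front looking along +x of yaw frame), tool z tilted forward"
    xf=np.array([np.cos(yaw),np.sin(yaw),0]); zt=xf*np.sin(tilt)+np.array([0,0,-np.cos(tilt)])
    xt=-xf*np.cos(tilt)+np.array([0,0,-np.sin(tilt)]); yt=np.cross(zt,xt)
    R=Ro.from_matrix(np.array([xt,yt,zt]).T); return np.array(C)-R.apply(CAM),R
def deltaR(T,Rt):
    t,R,s=pose(); return R.inv().apply(np.array(T)-t)*100,(R.inv()*Rt).as_rotvec(degrees=True)
E
python3 - <<'E'
from h import *
T,R=viewpose([.36,-.25,.44],-.33,np.radians(25)); print(T,R.as_euler("xyz")); print(deltaR(T,R))
T2,R2=viewpose([.36,-.25,.44],-.33,0); print(T2,deltaR(T2,R2))
E
```

```text
[ 0.4782 -0.2915  0.3406] [3.1416 0.4363 2.8116]
(array([ 0.9251, 28.9778,  1.067 ]), array([ -31.6978,   -9.5516, -143.2893]))
[ 0.4273 -0.2741  0.297 ] (array([-3.5454, 25.9871,  5.4223]), array([   0.0669,    0.0838, -146.2551]))
```

```bash
python3 -m creep '[[[0,3,0,0,0,-8.5,0.2],[0,6,0,0,0,-17,0.2],[-1,10,0,0,0,-25.5,0.2],[-1,14,0,0,0,-34,0.2],[-2,18,0,0,0,-42.5,0.2],[-3,22,0,0,0,-51,0.2],[-3.5,26,0,0,0,-59.5,0.2],[-3.5,26,0,0,0,-68,0.2]]]' && python3 -m creep '[[[0,0,0,0,0,-8.5,0.2],[0,0,0,0,0,-17,0.2],[0,0,0,0,0,-25.5,0.2],[0,0,0,0,0,-34,0.2],[0,0,0,0,0,-42.5,0.2],[0,0,0,0,0,-51,0.2],[0,0,0,0,0,-59.5,0.2],[0,0,0,0,0,-68,0.2]]]' && python3 - <<'E'
from h import *
T,R=viewpose([.36,-.25,.44],-.33,np.radians(25)); print(deltaR(T,R), pose()[2]["qpos"])
E
```

```text
time: 3.75
tool_pos: [0.4265, -0.28, 0.35]
tool_rot: [-3.141, 0.002, 1.428]
contact_force: [0.0, 0.8, 0.6]
opening: 0.0549
time: 4.55
tool_pos: [0.4255, -0.2816, 0.35]
tool_rot: [-3.139, 0.0, 2.618]
contact_force: [-0.7, 1.2, -0.2]
opening: 0.0551
(array([-5.0581,  1.7724,  0.9384]), array([ -2.5432, -24.9089, -10.8878])) [-0.7337  0.2524  1.3513 -0.002   1.537  -1.7808]
```

```bash
python3 -m creep '[[[-1,0.5,0,0,-7,-3,0.2],[-3,1,0,-1,-14,-6,0.2],[-4,1.8,0.5,-2,-20,-9,0.2],[-5,1.8,0.9,-2.5,-25,-11,0.2],[-5,1.8,0.9,-2.5,-25,-11,0.2],[-5,1.8,0.9,-2.5,-25,-11,0.2]]]' && python3 - <<'E'
from h import *
im,p=snap("wrist","w2")
for d in robot.look_for("wrist","slots")[:3]:
        X=w(p,d["centre"]); print(round(d["score"],2),X,proj(p,X).round(0))
np.save("pw2.npy",p,allow_pickle=True)
cv2.imwrite("pics/w2z.png",cv2.resize(im[0:200,110:430,::-1],None,fx=2.5,fy=2.5,interpolation=cv2.INTER_CUBIC))
E
```

```text
time: 5.15
tool_pos: [0.4767, -0.2921, 0.3412]
tool_rot: [-3.14, 0.436, 2.811]
contact_force: [0.2, -0.7, 0.2]
opening: 0.0551
0.82 [ 0.5562 -0.3252  0.1077] [258. 146.]
```

View pics/w2.png

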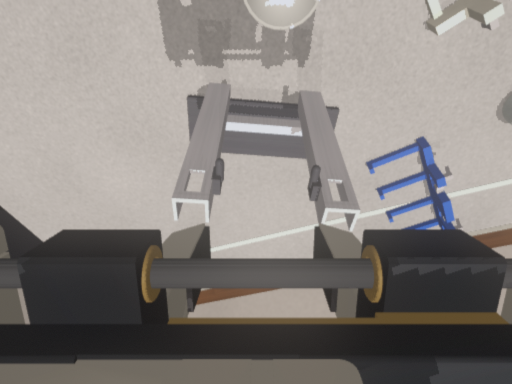

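```bash
python3 - <<'E'
import cv2
a=cv2.imread("pics/w2.png")
l=cv2.resize(a[150:230,160:235],None,fx=7,fy=7,interpolation=cv2.INTER_CUBIC)
r=cv2.resize(a[150:230,300:375],None,fx=7,fy=7,interpolation=cv2.INTER_CUBIC)
cv2.imwrite("pics/w2l.png",l);cv2.imwrite("pics/w2r.png",r)
E
```

```text
(no output)
```

View pics/w2l.png

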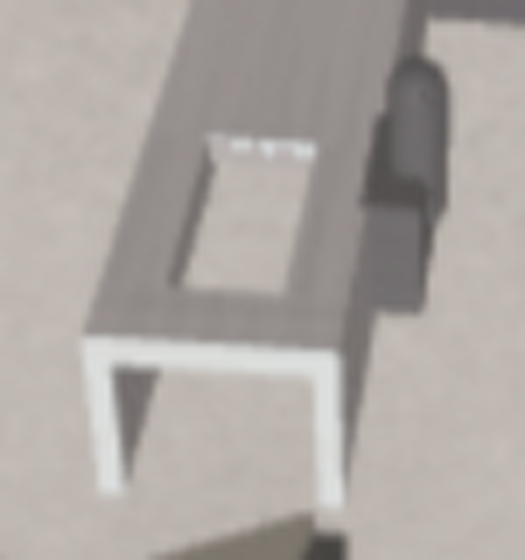

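View pics/w2r.png

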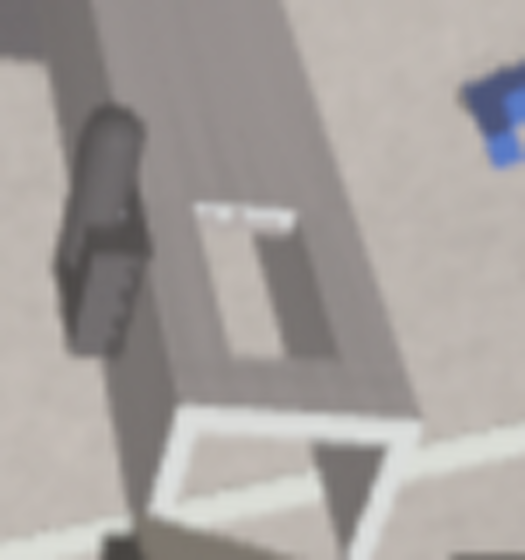

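```bash
python3 - <<'E'
from h import *
p=robot.camera_params("wrist")
z=lambda u,x0,y0,k:(x0+(u[0]+.5)/k-.5,y0+(u[1]+.5)/k-.5)
L=[((0,-.079,.04),(85,340)),((0,-.049,.04),(343,350)),((0,-.071,0),(208,136)),((0,-.057,0),(316,142)),((0,-.071,.03),(172,290)),((0,-.057,.03),(285,296))]
Rr=[((0,.049,.04),(180,408)),((0,.079,.04),(420,420)),((0,.057,0),(193,204)),((0,.071,0),(298,210)),((0,.057,.03),(233,358)),((0,.071,.03),(338,358))]
o=[(p,l,z(u,160,150,7)) for l,u in L]+[(p,l,z(u,300,150,7)) for l,u in Rr]
x,r=fit(o,[.57,-.32,.2,-.33]); print(x,r.round(1).tolist()); print(fit(o,[.57,-.32,.2,-.33],.204)[0])
pt=robot.camera_params("top");ps=robot.camera_params("side")
for n,q in(("top",pt),("side",ps)):
    R=Ro.from_euler("z",x[3]); print(n,[proj(q,R.apply(l)+x[:3]).round(1).tolist() for l,_ in L+Rr if l[2]==.04])
E
```

```text
[ 0.533  -0.3065  0.2028 -0.4145] [[-0.1, -0.4], [-0.3, 0.5], [0.4, 0.4], [0.4, 0.6], [-0.4, -0.5], [0.1, -0.3], [-0.2, -0.4], [0.4, 0.1], [0.0, 0.0], [-0.3, 0.2], [-0.4, -0.6], [0.5, 0.4]]
[ 0.5322 -0.3062  0.2    -0.4149]
top [[401.1, 221.9], [389.7, 216.9], [353.0, 200.7], [341.9, 195.8]]
side [[384.5, 104.9], [374.8, 107.0], [342.0, 114.3], [331.6, 116.7]]
```

```bash
python3 - <<'E'
from h import *
Rt=Ro.from_euler("xyz",[np.pi,0,1.867])
print(deltaR([.4901,.0085,.30],Rt))
E
```

```text
(array([ 9.4852, 28.8289,  0.1014]), array([11.7356, 23.1803, 53.2555]))
```

```bash
python3 -m creep '[[[1,4,0,1.5,3,7,0.2],[2.5,8,0,3,6,13.5,0.2],[4,12,0,4.5,9,20,0.2],[5.5,16,0,6,12,27,0.2],[7,20,0,7.5,15,33.5,0.2],[8,24,0,9,18,40,0.2],[9.5,28.8,0.1,10.5,21,47,0.2],[9.5,28.8,0.1,11.7,23.2,53.2,0.2]]]' && python3 -m creep '[[[0,0,0,0,0,0,0.0]]]' && python3 - <<'E'
from h import *
im,p=snap("wrist","w3")
im,pt=snap("top","t3")
cv2.imwrite("pics/t3z.png",cv2.resize(im[150:290,180:420,::-1],None,fx=3,fy=3,interpolation=cv2.INTER_CUBIC))
R=Ro.from_euler("z",.2966)
for l in [(0,0,.02),(-.0845,.096,-.028),(-.0845,-.096,-.028)]: print(proj(p,R.apply(l)+[.4901,.0085,.05]),proj(pt,R.apply(l)+[.4901,.0085,.05]))
Rt=Ro.from_euler("xyz",[np.pi,0,1.867])
print(deltaR([.4901,.0085,.15],Rt))
E
```

```text
time: 6.05
tool_pos: [0.4901, 0.0128, 0.2999]
tool_rot: [-3.14, -0.002, 1.87]
contact_force: [1.0, -1.0, 0.2]
opening: 0.0551
time: 6.15
tool_pos: [0.4911, 0.0138, 0.2996]
tool_rot: [-3.138, -0.003, 1.87]
contact_force: [0.0, -1.1, 1.0]
opening: 0.0511
[259.6987 169.8903] [245.0252 231.8694]
[192.1992  86.2243] [221.5167 270.7851]
[199.5715 230.2536] [284.8813 252.1624]
(array([-0.3807, -0.1314, 14.9884]), array([-0.122 , -0.0402,  0.3456]))
```

View pics/w3.png

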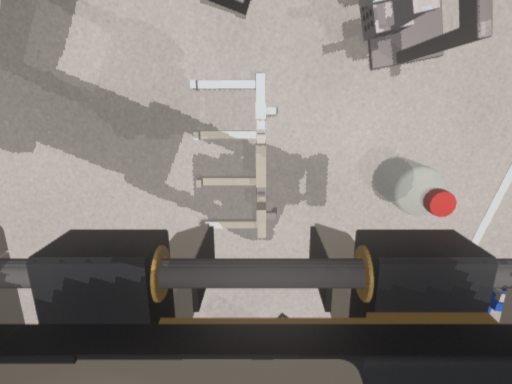

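```bash
python3 - <<'E'
import cv2
a=cv2.imread("pics/w3.png")
cv2.imwrite("pics/w3z.png",cv2.resize(a[60:250,180:290],None,fx=4,fy=4,interpolation=cv2.INTER_CUBIC))
E
```

```text
(no output)
```

View pics/w3z.png

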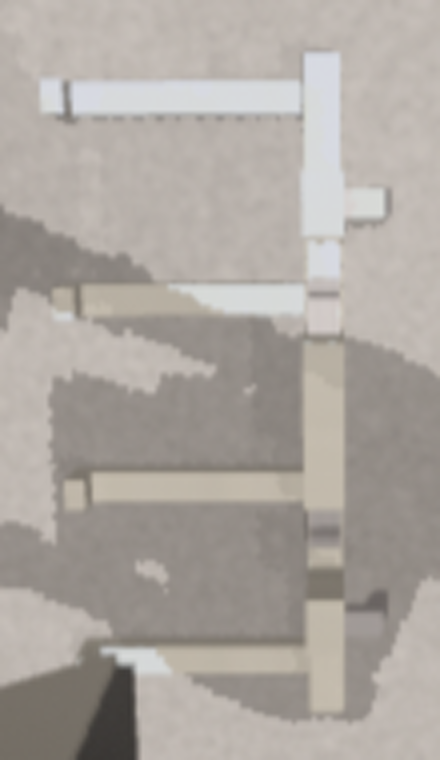

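View pics/t3z.png

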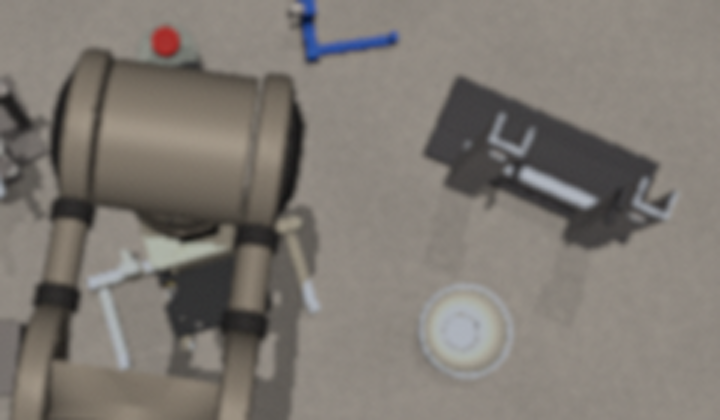

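```bash
python3 - <<'E'
from h import *
p=robot.camera_params("wrist")
z=lambda u,x0,y0,k:(x0+(u[0]+.5)/k-.5,y0+(u[1]+.5)/k-.5)
L=[((-.0845,.096,-.028),(53,97)),((-.0845,.032,-.028),(64,302)),((-.0845,-.032,-.028),(76,494)),((0,.025,.02),(323,338)),((0,-.025,.02),(323,512)),((0,.108,-.02),(321,53)),((0,-.108,-.02),(328,714))]
o=[(p,l,z(u,180,60,4)) for l,u in L]
x,r=fit(o,[.49,.0,.05,.3]);print(x,r.round(1).tolist())
Rt=Ro.from_euler("xyz",[np.pi,0,1.867])
print(deltaR([.4901,.0085,.15],Rt),deltaR([.4901,.0085,.049],Rt))
E
```

```text
[0.49   0.0107 0.048  0.3081] [[-0.3, -0.1], [-0.0, 0.5], [-0.2, 0.3], [0.1, 1.2], [0.4, -0.7], [0.3, -0.3], [-0.4, -0.6]]
(array([-0.3807, -0.1314, 14.9884]), array([-0.122 , -0.0402,  0.3456])) (array([-0.3878, -0.1099, 25.0883]), array([-0.122 , -0.0402,  0.3456]))
```

```bash
python3 -m creep '[[[-0.3,-0.1,4,0,0,0.2,0],[-0.3,-0.1,9,0,0,0.2,0],[-0.3,-0.1,14,0,0,0.2,0],[-0.3,-0.1,18,0,0,0.2,0],[-0.3,-0.1,21,0,0,0.2,0],[-0.3,-0.1,23,0,0,0.2,0],[-0.3,-0.1,24.5,0,0,0.2,0],[-0.3,-0.1,25,0,0,0.2,0]]]' && python3 -m creep '[[[0,0,0.1,0,0,0,0],[0,0,0.1,0,0,0,-0.4],[0,0,0.1,0,0,0,-1],[0,0,0.1,0,0,0,-1],[0,0,0.1,0,0,0,-1],[0,0,0.1,0,0,0,-1]]]' 40
```

```text
time: 7.05
tool_pos: [0.4893, 0.0082, 0.049]
tool_rot: [-3.138, -0.0, 1.871]
contact_force: [-0.3, -0.5, -0.4]
opening: 0.0456
time: 7.65
tool_pos: [0.4897, 0.0083, 0.0483]
tool_rot: [-3.139, -0.0, 1.871]
contact_force: [-0.0, 0.6, 2.7]
opening: 0.0119
```

```bash
python3 -m creep '[[[0,0,-0.5,0,0,0,-1],[0,0,-2,0,0,0,-1],[0,0,-5,0,0,0,-1],[0,0,-9,0,0,0,-1],[0,0,-13,0,0,0,-1],[0,0,-17,0,0,0,-1],[0,0,-17,0,0,0,-1]]]' 55 && python3 - <<'E'
from h import *
im,p=snap("wrist","w4"); snap("side","s4")
S=np.array([.5325,-.3063,0]);yaw=-.4147
R=Ro.from_euler("z",yaw)
T=S+R.apply([-.106,0,0])+[0,0,.235]
print(T,deltaR(T,Ro.from_euler("xyz",[np.pi,0,yaw+np.pi/2])),pose()[2]["qpos"])
E
```

```text
time: 8.35
tool_pos: [0.4925, 0.0081, 0.2237]
tool_rot: [3.135, 0.004, 1.871]
contact_force: [0.3, 0.3, -3.3]
opening: 0.0115
[ 0.4355 -0.2636  0.235 ] (array([-24.3767, -13.2457,  -1.6035]), array([-0.0917,  0.0575, 40.9681])) [-0.1387  0.2991  1.6515 -0.0012  1.1925 -0.4385]
```

View pics/w4.png

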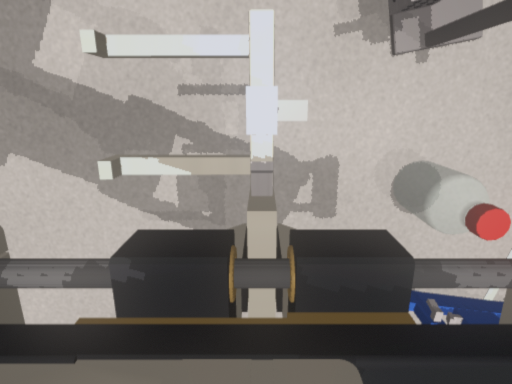

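View pics/s4.png

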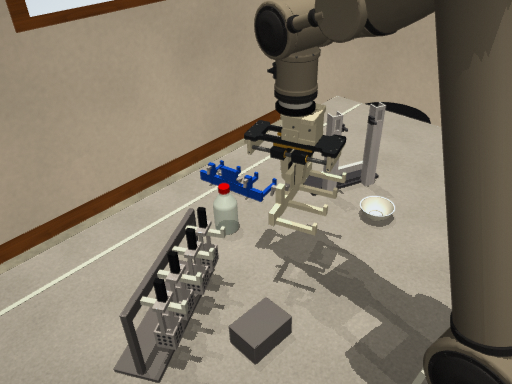

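```bash
python3 - <<'E'
import cv2
a=cv2.imread("pics/w4.png")
cv2.imwrite("pics/w4z.png",cv2.resize(a[0:220,70:320],None,fx=3.2,fy=3.2,interpolation=cv2.INTER_CUBIC)[:600])
E
```

```text
(no output)
```

View pics/w4z.png

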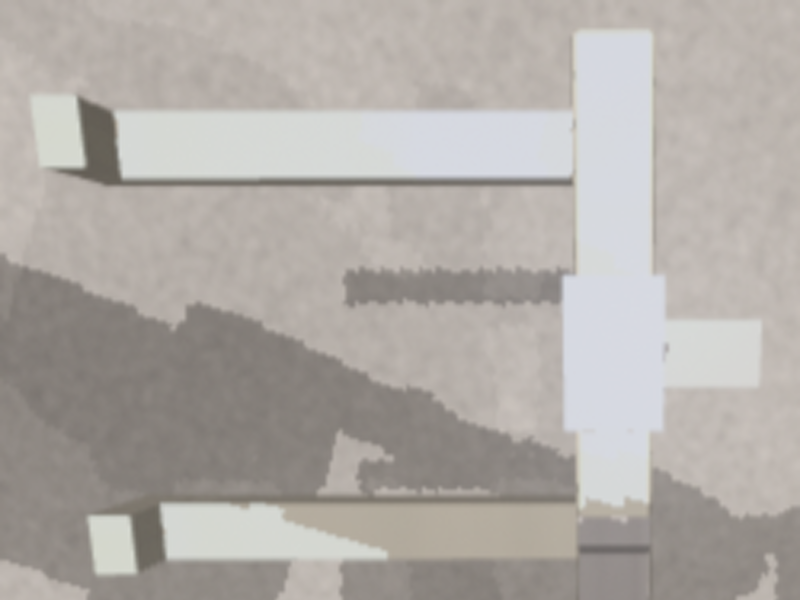

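```bash
cat >> h.py <<'E'
def fit6(obs,x0):
    def f(v):
        R=Ro.from_rotvec(v[3:])*Ro.from_euler("z",x0[3])
        return np.concatenate([proj(p,R.apply(np.array(l))+v[:3])-np.array(u) for p,l,u in obs])
    r=least_squares(f,list(x0[:3])+[0,0,0],loss="soft_l1"); return r.x[:3],Ro.from_rotvec(r.x[3:])*Ro.from_euler("z",x0[3]),r.fun.reshape(-1,2)
E
python3 - <<'E'
from h import *
p=robot.camera_params("wrist")
z=lambda u,x0,y0,k:(x0+(u[0]+.5)/k-.5,y0+(u[1]+.5)/k-.5)
L=[((-.088,.101,-.028),(30,95)),((-.088,.091,-.028),(40,167)),((-.081,.101,-.028),(78,93)),((-.081,.091,-.028),(86,166)),
((-.088,.037,-.028),(87,515)),((-.088,.027,-.028),(95,575)),((-.081,.037,-.028),(132,514)),((-.081,.027,-.028),(138,573)),
((-.006,.108,-.02),(574,30)),((.006,.108,-.02),(652,30)),((.021,.068,.012),(760,319)),((.021,.060,.012),(760,387))]
o=[(p,l,z(u,70,0,3.2)) for l,u in L]
x,Rr,r=fit6(o,[.49,.01,.22,.3]);print(x,Rr.as_euler("xyz"),r.round(1).tolist())
t,R,s=pose(); print(R.inv().apply(x-t),(R.inv()*Rr).as_euler("xyz"),s["tool_rot"])
x,r=fit(o,[.49,.01,.22,.3]);print(x,r.round(1).tolist(),R.inv().apply(x[:3]-t))
E
```

```text
[0.4866 0.0113 0.2211] [-0.0069 -0.0407  0.2965] [[1.0, 0.8], [0.7, 0.3], [-0.0, 1.3], [0.1, 0.6], [-0.1, -0.7], [-0.2, -1.4], [-1.4, -0.3], [-1.2, -0.6], [-3.4, -0.8], [-1.1, -1.0], [2.3, 0.5], [1.4, 0.6]]
[ 0.0037 -0.0022 -0.0025] [3.1351 0.0425 1.5746] [-3.1398  0.0004  1.8711]
[0.4881 0.0119 0.2176 0.2999] [[0.2, 0.4], [0.1, 0.1], [-0.4, 1.0], [-0.1, 0.4], [0.1, -0.7], [0.1, -1.3], [-0.9, -0.3], [-0.6, -0.7], [-2.3, 0.2], [-0.4, 0.2], [5.6, 0.3], [4.7, -0.2]] [ 0.0038 -0.0006  0.0011]
```

```bash
python3 -m creep '[[[-2,-2,-1,0,0,5,-1],[-5,-4,-1.6,0,0,11,-1],[-8.5,-6,-1.6,0,0,17,-1],[-12,-8,-1.6,0,0,23,-1],[-16,-10,-1.6,0,0,29,-1],[-20,-12,-1.6,0,0,35,-1],[-23,-13.2,-1.6,0,0,41,-1],[-24.4,-13.2,-1.6,0,0,41,-1]]]' && python3 -m creep '[[[0,0,0,0,0,0,-1],[0,0,0,0,0,0,-1]]]' && python3 - <<'E'
from h import *
S=np.array([.5325,-.3063,0]);yaw=-.4147
R=Ro.from_euler("z",yaw)
T=S+R.apply([-.046,0,0])+[0,0,.2165]
print(deltaR(T,Ro.from_euler("xyz",[np.pi,0,yaw+np.pi/2])))
E
```

```text
time: 9.25
tool_pos: [0.4343, -0.2659, 0.2326]
tool_rot: [-3.136, 0.001, 1.15]
contact_force: [0.6, 0.5, -3.2]
opening: 0.0118
time: 9.45
tool_pos: [0.4337, -0.2647, 0.2309]
tool_rot: [-3.132, -0.0, 1.151]
contact_force: [-0.6, 0.6, -4.0]
opening: 0.0117
(array([0.2037, 6.136 , 1.3777]), array([-0.5477, -0.0288, -0.278 ]))
```

```bash
python3 -m creep '[[[0,1.5,0.4,-0.2,0,-0.1,-1],[0,3,0.8,-0.4,0,-0.2,-1],[0,4.5,1.3,-0.5,0,-0.3,-1],[0,5.3,1.4,-0.5,0,-0.3,-1],[0,5.3,1.4,-0.5,0,-0.3,-1],[0,5.3,1.4,-0.5,0,-0.3,-1]]]' && python3 - <<'E'
from h import *
im,p=snap("wrist","w5"); a,ps=snap("side","s5"); b,pt=snap("top","t5")
cv2.imwrite("pics/s5z.png",cv2.resize(a[90:210,250:410,::-1],None,fx=5,fy=5,interpolation=cv2.INTER_CUBIC))
cv2.imwrite("pics/t5z.png",cv2.resize(b[160:270,300:430,::-1],None,fx=5,fy=5,interpolation=cv2.INTER_CUBIC))
print(pose()[2]["tool_pos"],pose()[2]["tool_rot"])
E
```

```text
time: 10.05
tool_pos: [0.4817, -0.2852, 0.2163]
tool_rot: [-3.14, -0.001, 1.158]
contact_force: [0.1, 1.1, -2.9]
opening: 0.0117
[ 0.4816 -0.2858  0.2167] [-3.1408 -0.0005  1.1567]
```

View pics/s5z.png

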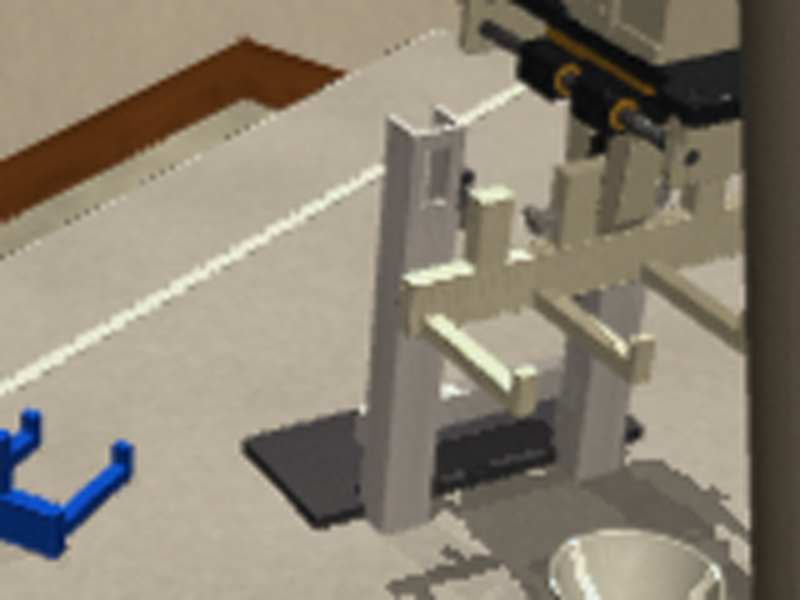

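View pics/w5.png

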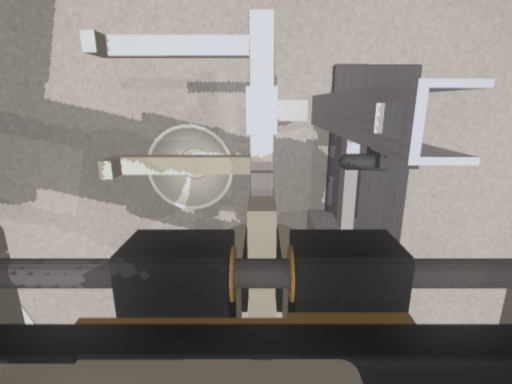

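View pics/t5z.png

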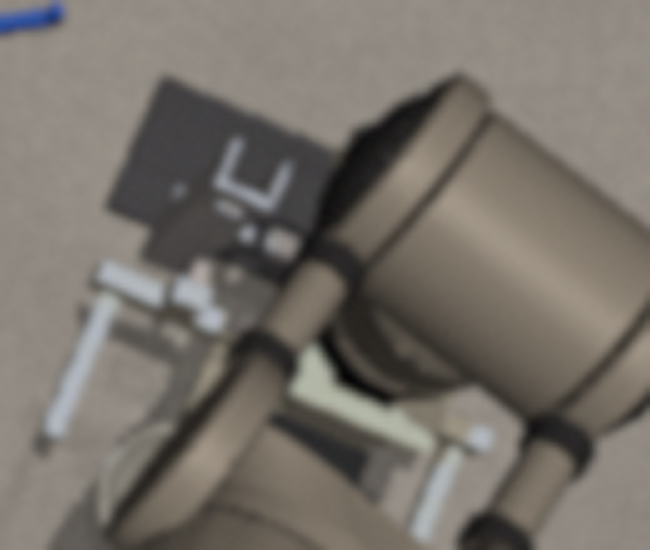

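```bash
python3 - <<'E'
import cv2
a=cv2.imread("pics/w5.png")
cv2.imwrite("pics/w5z.png",cv2.resize(a[0:200,240:500],None,fx=3,fy=3,interpolation=cv2.INTER_CUBIC))
cv2.imwrite("pics/w5y.png",cv2.resize(a[0:200,70:320],None,fx=3,fy=3,interpolation=cv2.INTER_CUBIC))
E
```

```text
(no output)
```

View pics/w5z.png

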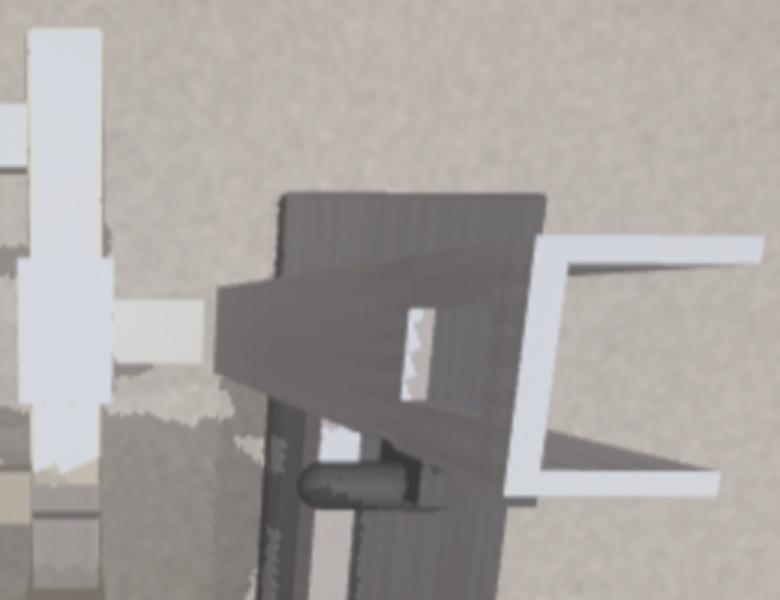

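View pics/w5y.png

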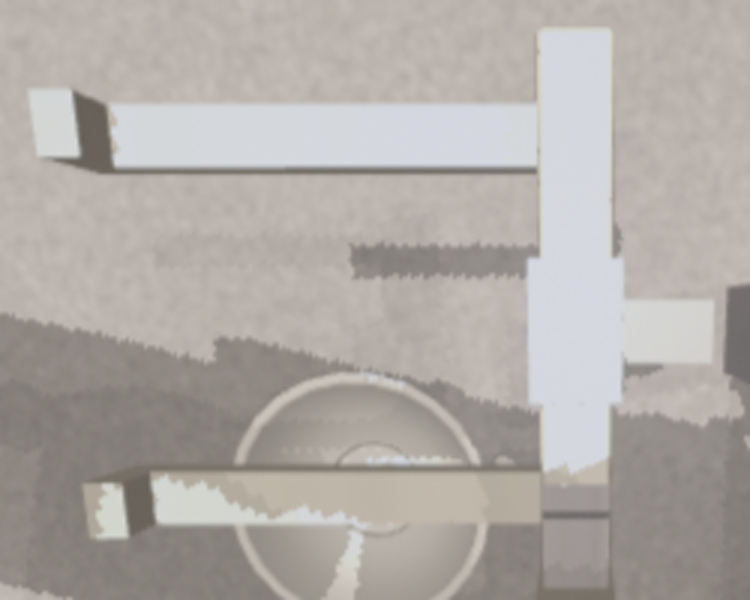

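```bash
python3 - <<'E'
from h import *
p=robot.camera_params("wrist")
z=lambda u,x0,y0,k:(x0+(u[0]+.5)/k-.5,y0+(u[1]+.5)/k-.5)
Sl=[((0,.079,.04),(537,236)),((0,.049,.04),(504,496)),((0,.071,0),(410,308)),((0,.057,0),(401,400)),((.004,.071,0),(434,308)),((.004,.057,0),(426,400))]
o=[(p,l,z(u,240,0,3)) for l,u in Sl]
s,r=fit(o,[.53,-.3,.204,-.41]);print("slots",s,r.round(1).tolist())
s4,_=fit(o,[.53,-.3,.204,-.41],.204);print(s4)
L=[((-.088,.101,-.028),(28,88)),((-.088,.091,-.028),(37,156)),((-.081,.101,-.028),(72,88)),((-.081,.091,-.028),(80,156)),
((-.088,.037,-.028),(82,483)),((-.088,.027,-.028),(89,539)),((-.081,.037,-.028),(124,484)),((-.081,.027,-.028),(130,539)),
((-.006,.108,-.02),(537,29)),((.006,.108,-.02),(612,29))]
o=[(p,l,z(u,70,0,3)) for l,u in L]
x,Rr,r=fit6(o,[.49,-.28,.22,-.41]);print("rail6",x,Rr.as_euler("xyz"),r.round(1).tolist())
x4,r=fit(o,[.49,-.28,.22,-.41]);print("rail4",x4,r.round(1).tolist())
C=[((.021,.068,.012),(713,299)),((.021,.060,.012),(713,362))]
for l,u in C: print(proj(p,Ro.from_euler("z",x4[3]).apply(l)+x4[:3]),proj(p,Rr.apply(l)+x),z(u,70,0,3))
for sl in (s,s4,[.5325,-.3063,.203,-.4147]):
  for xx in (x,x4[:3]): print("rel handle in slots",Ro.from_euler("z",-sl[3]).apply(xx-np.array(sl[:3])))
E
```

```text
slots [ 0.5312 -0.3075  0.2036 -0.4169] [[-0.0, -0.3], [0.1, -0.2], [-0.2, 0.3], [-0.1, -0.0], [0.3, 0.4], [-0.1, 0.0]]
[ 0.531  -0.3075  0.2033 -0.4163]
rail6 [ 0.4882 -0.2815  0.2124] [-0.0314  0.0858 -0.3982] [[-0.3, 0.3], [-0.2, -0.2], [0.1, 0.3], [0.3, -0.2], [-0.0, 0.3], [0.2, 0.2], [-0.4, -0.4], [0.0, -0.3], [0.0, -0.1], [0.2, 0.1]]
rail4 [ 0.4838 -0.2824  0.2172 -0.4151] [[0.2, 0.5], [0.2, 0.2], [0.1, 0.5], [0.2, 0.2], [-0.0, 0.1], [0.1, -0.3], [-1.0, -0.2], [-0.7, -0.3], [-0.3, -0.4], [1.1, -0.4]]
[315.252  100.0973] [320.1834  91.976 ] (307.33333333333337, 99.33333333333333)
[314.3334 121.0708] [319.7149 111.9089] (307.33333333333337, 120.33333333333333)
rel handle in slots [-0.0498  0.0064  0.0088]
rel handle in slots [-0.0535  0.0038  0.0136]
rel handle in slots [-0.0497  0.0064  0.0091]
rel handle in slots [-0.0533  0.0038  0.0139]
rel handle in slots [-0.0505  0.0048  0.0094]
rel handle in slots [-0.0542  0.0022  0.0142]
```

```bash
python3 -m creep '[[[-0.2,0.5,0,0,0,0,-1],[-0.37,1.2,0,0,0,0,-1],[-0.37,2,0,0,0,0,-1],[-0.37,2.5,0,0,0,0,-1],[-0.37,3.0,0,0,0,0,-1],[-0.37,3.4,0,0,0,0,-1],[-0.37,3.4,0,0,0,0,-1]]]' && python3 - <<'E'
from h import *
im,p=snap("wrist","w6"); a,ps=snap("side","s6")
cv2.imwrite("pics/s6z.png",cv2.resize(a[90:190,310:410,::-1],None,fx=6,fy=6,interpolation=cv2.INTER_CUBIC))
E
```

```text
time: 10.9
tool_pos: [0.5116, -0.303, 0.2165]
tool_rot: [-3.141, -0.001, 1.157]
contact_force: [0.5, -0.9, -2.9]
opening: 0.0117
```

View pics/s6z.png

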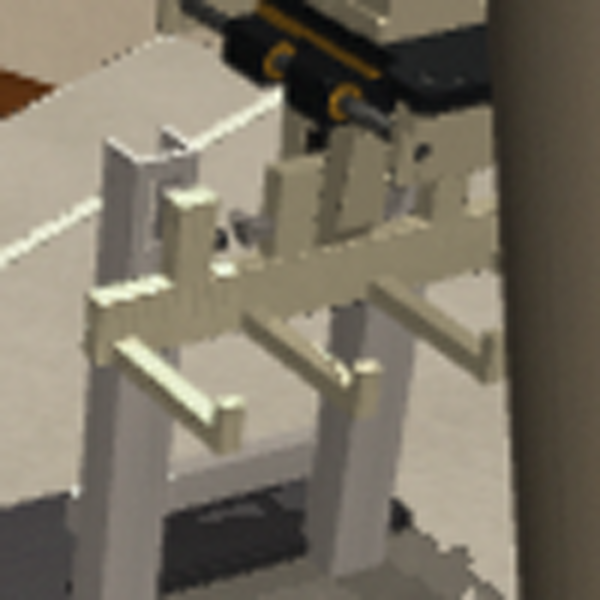

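View pics/w6.png

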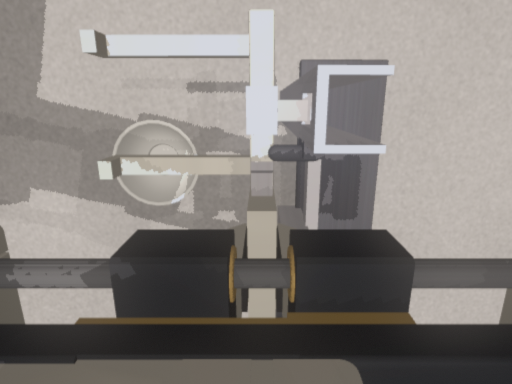

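```bash
python3 -m creep '[[[0,0.4,0,0,0,0,-1],[0,0.8,0,0,0,0,-1],[0,1.1,0,0,0,0,-1],[0,1.1,0,0,0,0,-1]]]' && python3 - <<'E'
from h import *
im,p=snap("wrist","w7")
cv2.imwrite("pics/w7z.png",cv2.resize(im[0:200,220:420,::-1],None,fx=3,fy=3,interpolation=cv2.INTER_CUBIC))
E
```

```text
time: 11.4
tool_pos: [0.5216, -0.3074, 0.2164]
tool_rot: [-3.141, -0.001, 1.157]
contact_force: [0.0, 0.3, -2.9]
opening: 0.0117
```

View pics/w7z.png

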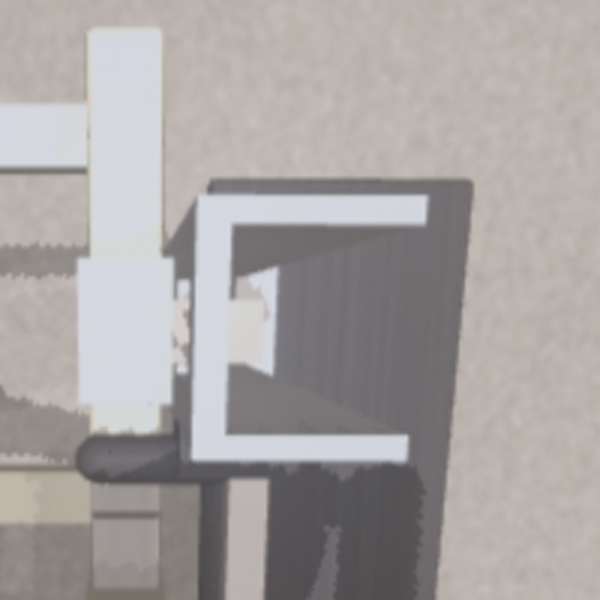

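```bash
python3 -m creep '[[[0,0.2,0,0,0,0,-1],[0,0.3,0,0,0,0,-1]]]';python3 -m creep '[[[0,0.1,0,0,0,0,-1],[0,0.15,0,0,0,0,-1]]]'
```

```text
time: 11.65
tool_pos: [0.5233, -0.3081, 0.2163]
tool_rot: [-3.138, -0.001, 1.157]
contact_force: [-6.9, 3.6, 1.3]
opening: 0.0116
time: 11.85
tool_pos: [0.5232, -0.308, 0.2163]
tool_rot: [-3.134, -0.001, 1.156]
contact_force: [-7.8, 3.7, 1.3]
opening: 0.0116
```

```bash
python3 -m creep '[[[0,-0.05,0,0,0,0,-1],[0,-0.05,0.3,0,0,0,-1],[0,-0.05,0.5,0,0,0,-1]]]' 60;python3 -m creep '[[[0,0,0.3,0,0,0,-1],[0,0,0.5,0,0,0,-1],[0,0,0.5,0,0,0,-1]]]'
```

```text
time: 12.15
tool_pos: [0.5229, -0.3079, 0.211]
tool_rot: [-3.134, -0.001, 1.156]
contact_force: [0.1, -0.3, -3.2]
opening: 0.0119
time: 12.45
tool_pos: [0.5232, -0.3081, 0.2067]
tool_rot: [-3.136, -0.001, 1.156]
contact_force: [-0.8, 0.6, 3.5]
opening: 0.0116
```

```bash
python3 -m creep '[[[0,0,0.3,0,0,0,-1],[0,0,0.5,0,0,0,-1],[0,0,0.5,0,0,0,-1]]]';python3 -m creep '[[[0,0,0.2,0,0,0,-1],[0,0,0.4,0,0,0,-1],[0,0,0.4,0,0,0,-1]]]'
```

```text
time: 12.75
tool_pos: [0.5232, -0.3081, 0.2018]
tool_rot: [-3.136, -0.001, 1.156]
contact_force: [-1.1, 0.7, -0.6]
opening: 0.0119
time: 13.05
tool_pos: [0.5231, -0.3079, 0.1984]
tool_rot: [-3.136, -0.001, 1.156]
contact_force: [-2.8, 2.3, 3.6]
opening: 0.0115
```

```bash
python3 -m creep '[[[0,0,0.2,0,0,0,-1],[0,0,0.4,0,0,0,-1],[0,0,0.4,0,0,0,-1]]]';python3 - <<'E'
from h import *
im,p=snap("wrist","w8"); a,ps=snap("side","s8")
cv2.imwrite("pics/s8z.png",cv2.resize(a[90:190,310:410,::-1],None,fx=6,fy=6,interpolation=cv2.INTER_CUBIC))
E
```

```text
time: 13.35
tool_pos: [0.5231, -0.308, 0.1981]
tool_rot: [-3.139, 0.0, 1.156]
contact_force: [-8.2, 6.4, 21.4]
opening: 0.0119
```

View pics/s8z.png

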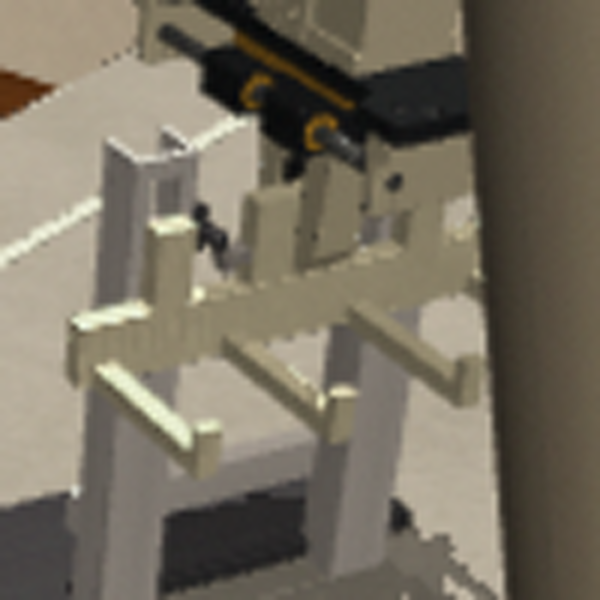

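View pics/w8.png

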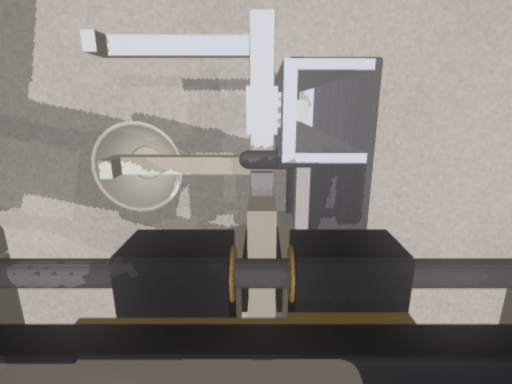

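```bash
python3 -m creep '[[[0,0,-0.2,0,0,0,-1],[0,0,-0.2,0,0,0,-0.6],[0,0,-0.2,0,0,0,-0.3],[0,0,-0.2,0,0,0,-0.2],[0,0,-0.2,0,0,0,-0.2]]]';python3 -m creep '[[[0,0,-1,0,0,0,-0.2],[0,0,-4,0,0,0,-0.2],[0,0,-8,0,0,0,-0.2],[0,0,-12,0,0,0,-0.2],[0,0,-12,0,0,0,-0.2]]]';python3 - <<'E'
from h import *
im,p=snap("wrist","w9"); a,ps=snap("side","s9")
cv2.imwrite("pics/s9z.png",cv2.resize(a[90:190,310:410,::-1],None,fx=6,fy=6,interpolation=cv2.INTER_CUBIC))
E
```

```text
time: 13.95
tool_pos: [0.5233, -0.3081, 0.2001]
tool_rot: [-3.14, 0.0, 1.156]
contact_force: [0.4, -0.1, -0.6]
opening: 0.0352
time: 14.45
tool_pos: [0.5251, -0.3093, 0.3276]
tool_rot: [3.131, 0.003, 1.157]
contact_force: [-0.8, 0.4, -0.0]
opening: 0.037
```

View pics/s9z.png

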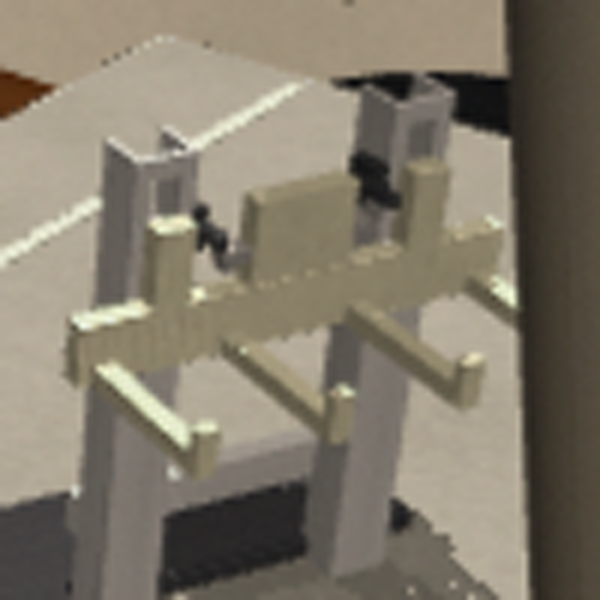

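View pics/w9.png

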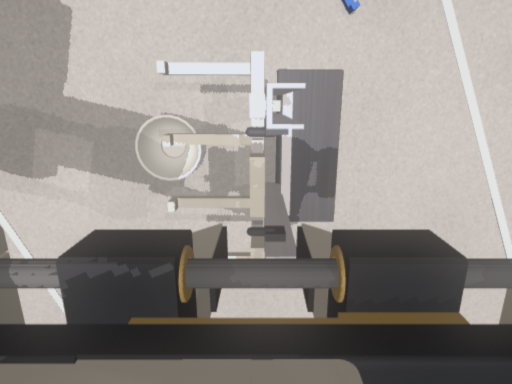

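```bash
python3 - <<'E'
from h import *
p=robot.camera_params("top")
a=atz(p,(86.5,226),.17);b=atz(p,(182.3,176),.17); print(a,b,np.linalg.norm(a-b)); d=a-b; yaw=np.arctan2(-d[0],d[1]); print(yaw)
m=(a+b)/2; xf=np.array([np.cos(yaw),np.sin(yaw),0])
C=m-xf*.12; C[2]=.46
T,R=viewpose(C,yaw,0.0); print(m,T,R.as_euler("xyz"),deltaR(T,R))
print(robot.observe()["qpos"])
E
```

```text
[0.4894 0.4228 0.17  ] [0.6271 0.177  0.17  ] 0.28174469249214723
0.5106061597168908
[0.5582 0.2999 0.17  ] [0.5164 0.2753 0.317 ] [-3.1416  0.     -2.631 ] (array([ 53.1298, -24.1688,   0.3917]), array([  -0.0491,    0.087 , -142.9916]))
[-0.6577  0.4577  1.1257 -0.0007  1.5571 -0.2434]
```

```bash
python3 -m creep '[[[4,-2,0,0,0,-8,-0.2],[8,-4,0,0,0,-16,-0.2],[12,-6,0,0,0,-24,-0.2],[16,-8,0,0,0,-32,-0.2],[20,-10,0,0,0,-40,-0.2],[24,-12,0,0,0,-48,-0.2],[28,-14,0,0,0,-56,-0.2],[32,-15,0,0,0,-64,-0.2]]]';python3 - <<'E'
from h import *
yaw=.5106;m=np.array([.5582,.2999,0]);xf=np.array([np.cos(yaw),np.sin(yaw),0])
C=m-xf*.12; C[2]=.46
T,R=viewpose(C,yaw,0.0);print(deltaR(T,R))
E
```

```text
time: 15.35
tool_pos: [0.5138, 0.047, 0.3203]
tool_rot: [-3.139, -0.001, 2.28]
contact_force: [1.1, 0.6, -0.2]
opening: 0.0368
(array([17.1646, 15.0574,  0.3012]), array([ -0.0911,  -0.119 , -78.6478]))
```

```bash
python3 -m creep '[[[2,2,0,0,0,-8.5,-0.2],[4,4,0,0,0,-17,-0.2],[6.5,6,0,0,0,-25.5,-0.2],[9,8,0,0,0,-34,-0.2],[11,10,0,0,0,-42.5,-0.2],[13,12,0,0,0,-51,-0.2],[15,13.5,0,0,0,-59.5,-0.2],[17,15,0,0,0,-68,-0.2]]]';python3 -m creep '[[[0,0,0,0,0,-8,-0.2],[0,0,0,0,0,-10,-0.2],[0,0,0,0,0,-10,-0.2]]]';python3 - <<'E'
from h import *
im,p=snap("wrist","w10")
cv2.imwrite("pics/w10z.png",cv2.resize(im[0:240,70:470,::-1],None,fx=2,fy=2,interpolation=cv2.INTER_CUBIC))
for n in ["stand_peg0","basket0_neck"]:
  for d in robot.look_for("wrist",n)[:6]:
        X=w(p,d["centre"]); print(n,round(d["score"],2),X,proj(p,X).round(0))
E
```

```text
time: 16.15
tool_pos: [0.5163, 0.2747, 0.3183]
tool_rot: [-3.141, -0.006, -2.81]
contact_force: [0.4, -0.5, 0.8]
opening: 0.0369
time: 16.45
tool_pos: [0.5157, 0.2747, 0.3168]
tool_rot: [3.141, -0.009, -2.635]
contact_force: [-0.3, -0.2, 0.8]
opening: 0.037
stand_peg0 0.61 [0.5507 0.2995 0.1475] [267. 219.]
basket0_neck 0.81 [0.5587 0.2024 0.1691] [172. 186.]
```

View pics/w10.png

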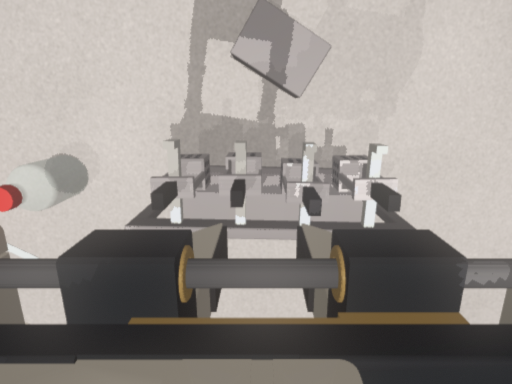

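```bash
python3 - <<'E'
import cv2
a=cv2.imread("pics/w10.png")
cv2.imwrite("pics/w10a.png",cv2.resize(a[130:235,140:280],None,fx=5.5,fy=5.5,interpolation=cv2.INTER_CUBIC))
cv2.imwrite("pics/w10b.png",cv2.resize(a[130:235,270:410],None,fx=5.5,fy=5.5,interpolation=cv2.INTER_CUBIC))
E
```

```text
(no output)
```

View pics/w10a.png

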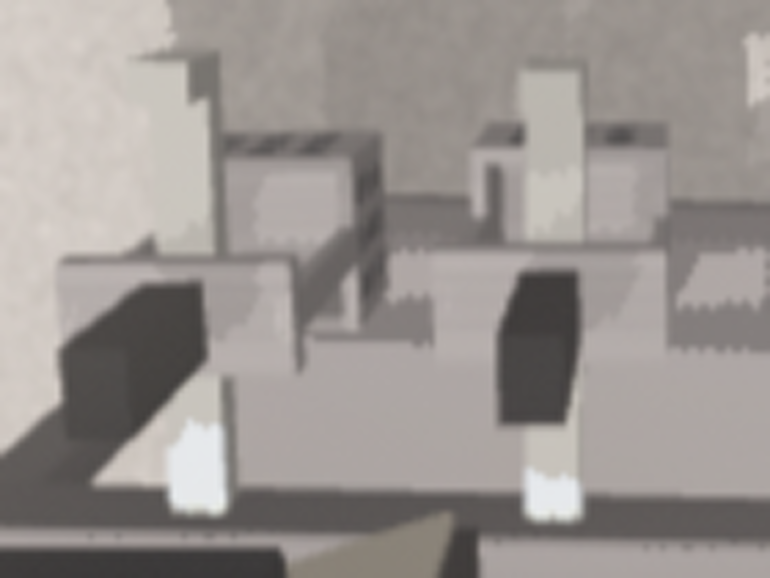

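View pics/w10b.png

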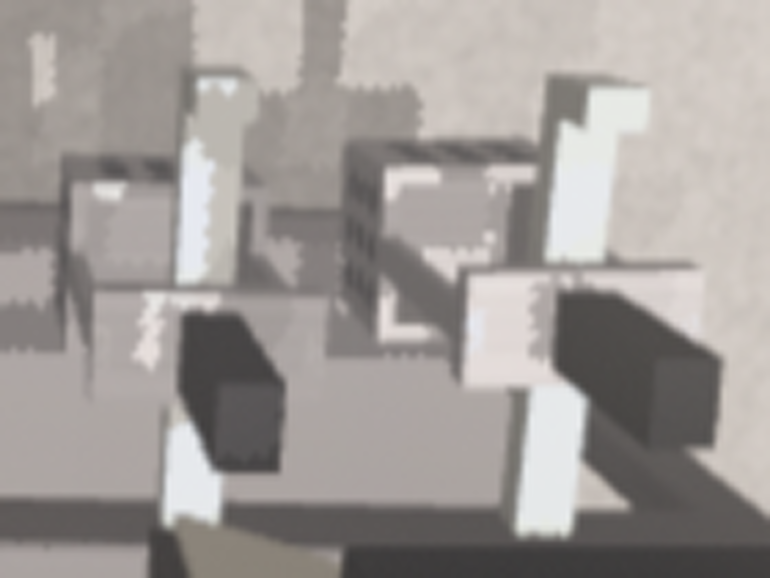

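```bash
python3 - <<'E'
from h import *
p=robot.camera_params("wrist")
def z(u,b=0): return ((270 if b else 140)+(u[0]+.5)/5.5-.5,130+(u[1]+.5)/5.5-.5)
S=[((-.042,-.005,.012),z((130,58))),((-.042,.005,.012),z((190,60))),((-.035,.005,.012),z((190,102))),
((-.042,.059,.012),z((519,66))),((-.042,.069,.012),z((583,69))),
((-.042,.123,.012),z((192,78),1)),((-.042,.133,.012),z((246,78),1)),
((-.042,.187,.012),z((588,85),1)),((-.042,.197,.012),z((650,88),1)),((-.035,.187,.012),z((588,130),1)),((-.035,.197,.012),z((648,132),1))]
s,r=fit([(p,l,u) for l,u in S],[.6,.2,.16,.51]);print("stand",s,r.round(1).tolist())
N=[(z((97,393)),z((60,258)),z((292,258)),z((300,372)),z((62,350)),z((130,345)),z((128,437)),z((68,440))),
(z((536,378)),z((435,248)),z((667,245)),z((665,355)),z((498,333)),z((580,330)),z((568,423)),z((500,423))),
(z((250,426),1),z((95,285),1),z((330,290),1),None,z((216,384),1),z((284,380),1),z((280,470),1),z((220,470),1)),
(z((686,403),1),z((460,265),1),z((705,265),1),None,z((655,360),1),z((720,358),1),z((714,447),1),z((655,447),1))]
LO=[(0,0,.018),(-.01,-.02,-.026),(-.01,.02,-.026),(.01,.02,-.026),(-.007,-.005,.018),(-.007,.005,.018),(.007,.005,.018),(.007,-.005,.018)]
for i,n in enumerate(N):
    o=[(p,l,u) for l,u in zip(LO,n) if u is not None]
    R=Ro.from_euler("z",s[3]); g=R.apply([0,.064*i,.034])+s[:3]
    x,r=fit(o,list(g)+[s[3]]); print(i,"nominal",g,"fit",x,r.round(1).tolist())
    print("  in stand",R.inv().apply(x[:3]-s[:3]))
E
```

```text
stand [0.559  0.2006 0.1589 0.4804] [[-0.5, -0.0], [-0.2, -0.1], [0.1, 0.1], [0.3, 0.3], [-0.2, -0.0], [1.0, -0.2], [2.3, 0.1], [0.1, 0.3], [-0.1, -0.0], [-0.8, -0.1], [-0.7, -0.2]]
0 nominal [0.559  0.2006 0.1929] fit [0.5603 0.2022 0.1952 0.5045] [[0.2, -0.2], [-0.8, 0.4], [0.2, 0.4], [-0.1, 0.4], [-0.4, -0.8], [-0.3, 0.1], [1.5, 0.1], [0.0, -0.4]]
  in stand [0.0019 0.0008 0.0364]
1 nominal [0.5295 0.2574 0.1929] fit [0.5286 0.2571 0.1914 0.515 ] [[-0.4, -0.3], [-0.2, 0.2], [0.3, 0.4], [0.9, 0.9], [0.1, -0.4], [-2.4, 0.1], [0.2, -0.3], [0.4, -0.2]]
  in stand [-0.0009  0.0642  0.0325]
2 nominal [0.4999 0.3141 0.1929] fit [0.5036 0.3161 0.1943 0.4989] [[0.0, -0.1], [-0.2, 0.8], [-0.2, 0.1], [0.4, -0.8], [0.5, -0.0], [0.3, 0.1], [-1.1, 0.0]]
  in stand [0.0042 0.128  0.0354]
3 nominal [0.4703 0.3709 0.1929] fit [0.4694 0.3666 0.2011 0.5235] [[-0.2, -0.1], [0.6, 0.7], [0.0, -0.1], [-0.2, -0.7], [0.8, -0.6], [0.2, 0.3], [-1.7, 0.5]]
  in stand [-0.0028  0.1887  0.0422]
```

```bash
python3 - <<'E'
from h import *
Rt=Ro.from_euler("xyz",[np.pi,0,.49+np.pi])
print(deltaR([.5595,.2015,.24],Rt),deltaR([.5595,.2015,.191],Rt))
E
```

```text
(array([-0.3255, -8.4818,  7.7626]), array([ 0.0383, -0.3964,  0.8153])) (array([-0.3593, -8.4853, 12.6625]), array([ 0.0383, -0.3964,  0.8153]))
```

```bash
python3 -m creep '[[[-0.1,-4,2,0,-0.4,0.8,-0.2],[-0.3,-8,5,0,-0.4,0.8,-0.2],[-0.3,-8.5,7.5,0,-0.4,0.8,-0.2],[-0.3,-8.5,7.8,0,-0.4,0.8,-0.2],[-0.3,-8.5,7.8,0,-0.4,0.8,-0.2]]]';python3 - <<'E'
from h import *
im,p=snap("wrist","w11"); a,ps=snap("side","s11")
cv2.imwrite("pics/s11z.png",cv2.resize(a[150:350,110:310,::-1],None,fx=3,fy=3,interpolation=cv2.INTER_CUBIC))
Rt=Ro.from_euler("xyz",[np.pi,0,.49+np.pi])
print(deltaR([.5595,.2015,.191],Rt))
E
```

```text
time: 17.1
tool_pos: [0.5591, 0.2013, 0.2395]
tool_rot: [3.14, -0.001, -2.652]
contact_force: [-0.2, -0.2, 1.3]
opening: 0.0366
(array([ 0.056 , -0.0462,  5.0248]), array([0.0149, 0.1449, 0.0504]))
```

View pics/w11.png

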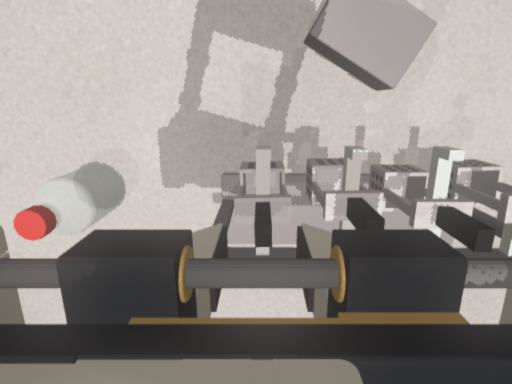

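View pics/s11z.png

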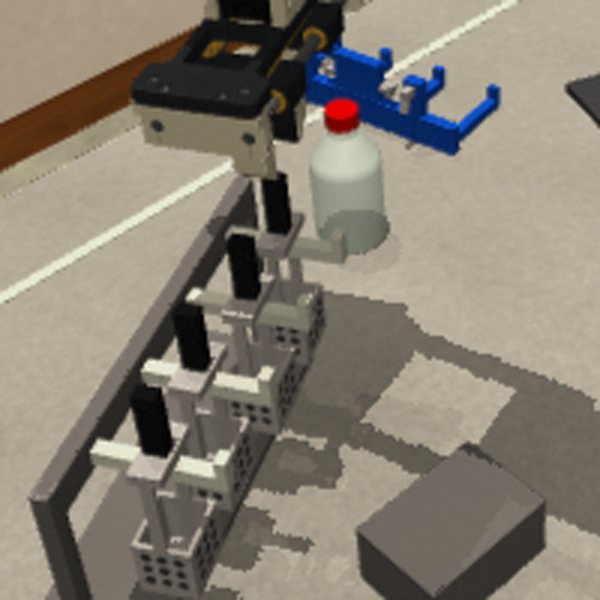

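```bash
python3 -m creep '[[[0,0,2,0,0,0,-0.2],[0,0,4,0,0,0,-0.2],[0,0,4.9,0,0,0,-0.2],[0,0,4.9,0,0,0,-0.5],[0,0,4.9,0,0,0,-1],[0,0,4.9,0,0,0,-1],[0,0,4.9,0,0,0,-1],[0,0,4.9,0,0,0,-1]]]' 45; python3 -m creep '[[[0,0,-0.8,0,0,0,-1],[0,0,-1.8,0,0,0,-1],[0,0,-2.4,0,0,0,-1],[0,0,-2.4,0,0,0,-1]]]'; python3 - <<'E'
from h import *
im,p=snap("wrist","w12"); a,ps=snap("side","s12")
cv2.imwrite("pics/s12z.png",cv2.resize(a[150:350,110:310,::-1],None,fx=3,fy=3,interpolation=cv2.INTER_CUBIC))
E
```

```text
time: 18.0
tool_pos: [0.5602, 0.2024, 0.1933]
tool_rot: [-3.142, 0.004, -2.651]
contact_force: [-0.8, 1.0, 4.1]
opening: 0.0098
time: 18.4
tool_pos: [0.5607, 0.2024, 0.2188]
tool_rot: [-3.141, 0.007, -2.651]
contact_force: [-0.0, 0.4, -1.3]
opening: 0.0096
```

View pics/w12.png

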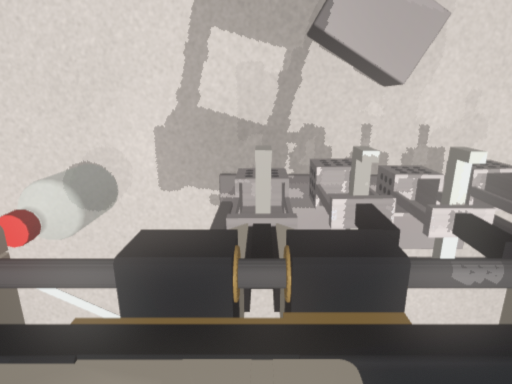

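View pics/s12z.png

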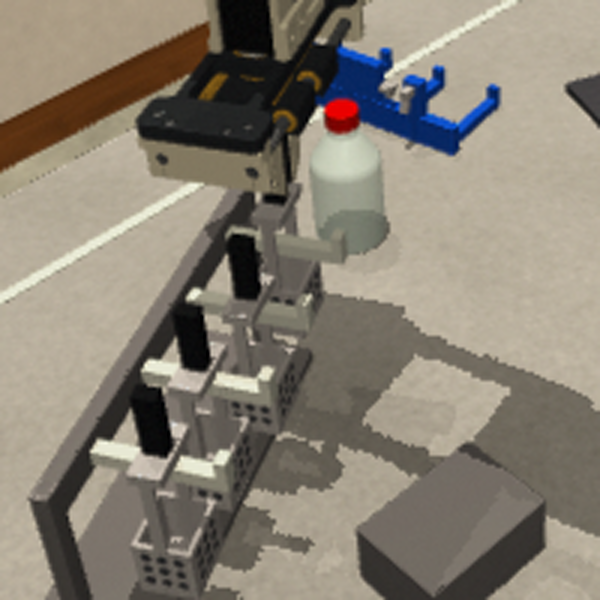

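```bash
python3 -m creep '[[[1.5,0,0,0,0,0,-1],[3.5,0,0,0,0,0,-1],[5.5,0,0,0,0,0,-1],[7.5,0,0,0,0,0,-1],[9,0,-0.5,0,0,0,-1],[9,0,-1,0,0,0,-1]]]'; python3 - <<'E'
from h import *
H=np.array([.525,-.305,0]); yaw=-.4155;R=Ro.from_euler("z",yaw)
for k,y in enumerate([-.096,-.032,.032,.096]):
    T=H+R.apply([-.044-.10,y,0])+[0,0,.225]
    print(k,T,deltaR(T,Ro.from_euler("xyz",[np.pi,0,yaw+np.pi])))
E
```

```text
time: 19.1
tool_pos: [0.4791, 0.1592, 0.2269]
tool_rot: [3.141, 0.003, -2.651]
contact_force: [0.4, -0.3, -0.5]
opening: 0.0098
0 [ 0.3545 -0.3347  0.225 ] (array([ 34.2515, -37.7055,   0.0861]), array([ 0.0875,  0.124 , 51.9025]))
1 [ 0.3803 -0.2762  0.225 ] (array([ 29.215 , -33.7567,   0.1005]), array([ 0.0875,  0.124 , 51.9025]))
2 [ 0.4062 -0.2176  0.225 ] (array([ 24.1784, -29.8079,   0.1148]), array([ 0.0875,  0.124 , 51.9025]))
3 [ 0.432 -0.159  0.225] (array([ 19.1419, -25.8591,   0.1292]), array([ 0.0875,  0.124 , 51.9025]))
```

```bash
python3 -m creep '[[[1.5,-2,0,0,0,3,-1],[4.5,-5,0,0,0,8,-1],[7.5,-8.3,0,0,0,13,-1],[10.5,-11.6,0,0,0,18,-1],[13.5,-15,0,0,0,23,-1],[16.5,-18.3,0,0,0,28,-1],[19.5,-21.6,0,0,0,33,-1],[22.5,-25,0,0,0,38,-1]]]'; python3 - <<'E'
from h import *
H=np.array([.525,-.305,0]); yaw=-.4155;R=Ro.from_euler("z",yaw)
T=H+R.apply([-.144,-.096,0])+[0,0,.225]
print(T,deltaR(T,Ro.from_euler("xyz",[np.pi,0,yaw+np.pi])))
E
```

```text
time: 19.9
tool_pos: [0.3984, -0.1692, 0.2265]
tool_rot: [3.14, 0.003, 2.965]
contact_force: [1.0, 0.4, -0.9]
opening: 0.0099
[ 0.3545 -0.3347  0.225 ] (array([  1.4149, -17.0669,   0.1181]), array([ 0.1157,  0.1464, 13.7011]))
```

```bash
python3 -m creep '[[[0.3,-3.5,0,0,0,3,-1],[0.6,-7,0,0,0,6,-1],[0.9,-10.5,0,0,0,9,-1],[1.2,-14,0,0,0,12,-1],[1.4,-17,0,0,0,13.7,-1],[1.4,-17,0,0,0,13.7,-1],[1.4,-17,0,0,0,13.7,-1]]]'; python3 - <<'E'
from h import *
im,p=snap("wrist","w13"); a,ps=snap("side","s13")
H=np.array([.525,-.305,0]); yaw=-.4155;R=Ro.from_euler("z",yaw)
T=H+R.apply([-.044,-.096,0])+[0,0,.22]
print(T,deltaR(T,Ro.from_euler("xyz",[np.pi,0,yaw+np.pi])))
for y in (-.096,-.032,.032,.096):
  print([proj(p,R.apply([-.088,y+e,-.028])+H+[0,0,.2]).round(1).tolist() for e in (-.005,.005)])
E
```

```text
time: 20.6
tool_pos: [0.3549, -0.3346, 0.2259]
tool_rot: [3.139, 0.002, 2.725]
contact_force: [-0.2, 1.1, -0.6]
opening: 0.0098
[ 0.446  -0.3751  0.22  ] (array([-9.9904, -0.1529,  0.6246]), array([0.1628, 0.1123, 0.0512]))
[[254.5, 291.7], [268.9, 291.6]]
[[346.6, 291.4], [361.0, 291.4]]
[[438.5, 291.1], [452.9, 291.1]]
[[530.2, 290.9], [544.6, 290.8]]
```

View pics/w13.png

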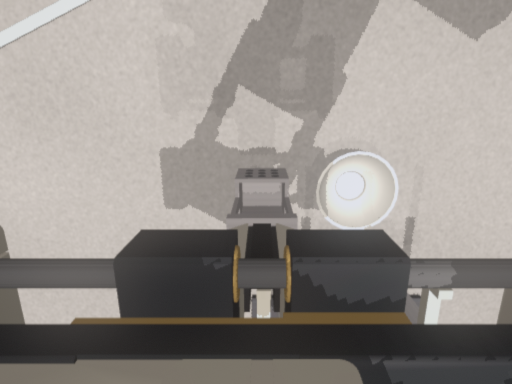

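```bash
python3 -m creep '[[[-2,-0.1,0.6,0,0,0,-1],[-4,-0.15,0.6,0,0,0,-1],[-6,-0.15,0.6,0,0,0,-1],[-8,-0.15,0.6,0,0,0,-1],[-9.7,-0.15,0.6,0,0,0,-1],[-9.7,-0.15,0.6,0,0,0,-1]]]'; python3 - <<'E'
from h import *
im,p=snap("wrist","w14"); a,ps=snap("side","s14")
cv2.imwrite("pics/s14z.png",cv2.resize(a[80:230,290:440,::-1],None,fx=4,fy=4,interpolation=cv2.INTER_CUBIC))
E
```

```text
time: 21.3
tool_pos: [0.4453, -0.3732, 0.22]
tool_rot: [3.139, 0.003, 2.73]
contact_force: [-0.1, 0.2, -1.5]
opening: 0.0096
```

View pics/s14z.png

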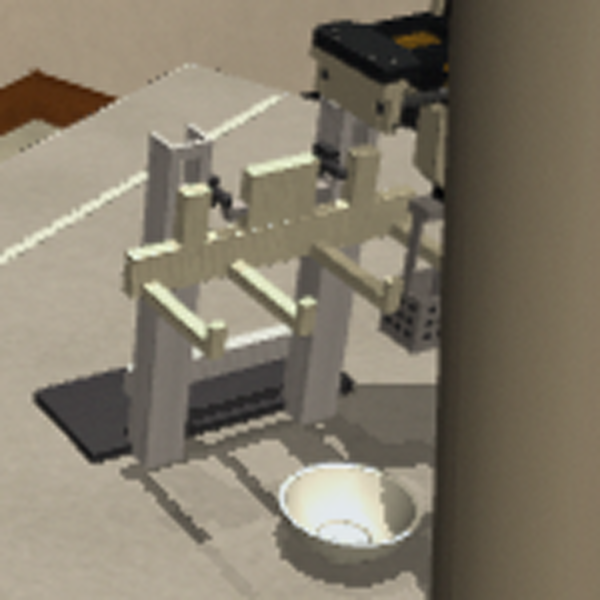

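View pics/w14.png

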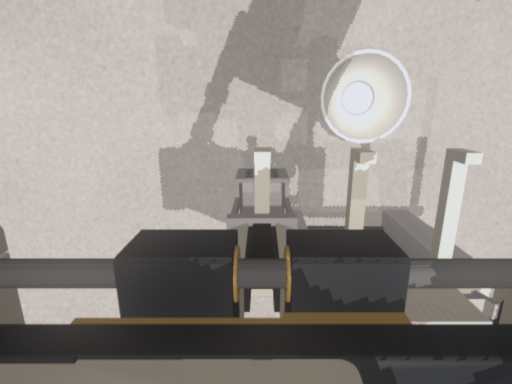

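```bash
python3 -m creep '[[[0,0,0.8,0,0,0,-1],[0,0,1.6,0,0,0,-1],[0,0,2.2,0,0,0,-1],[0,0,2.4,0,0,0,-1],[0,0,2.4,0,0,0,-1]]]';python3 -m creep '[[[0,0,0.2,0,0,0,-1],[0,0,0.3,0,0,0,-1]]]'
```

```text
time: 21.9
tool_pos: [0.4432, -0.3725, 0.1955]
tool_rot: [3.138, 0.0, 2.729]
contact_force: [0.6, -0.1, -0.5]
opening: 0.0095
time: 22.1
tool_pos: [0.4432, -0.3727, 0.1926]
tool_rot: [3.138, 0.0, 2.728]
contact_force: [-0.2, -0.4, -0.1]
opening: 0.0097
```

```bash
python3 -m creep '[[[0,0,0.2,0,0,0,-1],[0,0,0.2,0,0,0,-1]]]'; python3 -m creep '[[[0,0,0.15,0,0,0,-1],[0,0,0.15,0,0,0,-1]]]'
```

```text
time: 22.3
tool_pos: [0.4432, -0.3727, 0.1908]
tool_rot: [3.138, 0.001, 2.728]
contact_force: [-1.2, 0.3, 0.9]
opening: 0.0096
time: 22.5
tool_pos: [0.4432, -0.3728, 0.1903]
tool_rot: [3.139, 0.001, 2.728]
contact_force: [-1.4, 2.2, 7.5]
opening: 0.0098
```

```bash
python3 -m creep '[[[0,0,-0.1,0,0,0,-0.8],[0,0,-0.1,0,0,0,-0.5],[0,0,-0.1,0,0,0,-0.3],[0,0,-0.1,0,0,0,-0.3]]]'; python3 -m creep '[[[0,0,-1,0,0,0,-0.3],[0,0,-4,0,0,0,-0.3],[0,0,-8,0,0,0,-0.3],[0,0,-11,0,0,0,-0.3],[3,0,-12,0,0,0,-0.3],[6,0,-12,0,0,0,-0.3],[6,0,-12,0,0,0,-0.3]]]'; python3 - <<'E'
from h import *
im,p=snap("wrist","w15"); a,ps=snap("side","s15")
cv2.imwrite("pics/s15z.png",cv2.resize(a[80:230,290:440,::-1],None,fx=4,fy=4,interpolation=cv2.INTER_CUBIC))
T=[.528,.259,.32]
print(deltaR(T,Ro.from_euler("xyz",[np.pi,0,.49+np.pi])))
E
```

```text
time: 22.9
tool_pos: [0.4432, -0.3728, 0.1911]
tool_rot: [3.139, 0.001, 2.728]
contact_force: [0.5, -0.2, 0.1]
opening: 0.0287
time: 23.6
tool_pos: [0.386, -0.3478, 0.3126]
tool_rot: [3.139, 0.002, 2.728]
contact_force: [1.0, 1.0, -0.2]
opening: 0.032
(array([11.6271, 61.3074, -0.6971]), array([  0.0395,   0.2143, -51.7817]))
```

View pics/s15z.png

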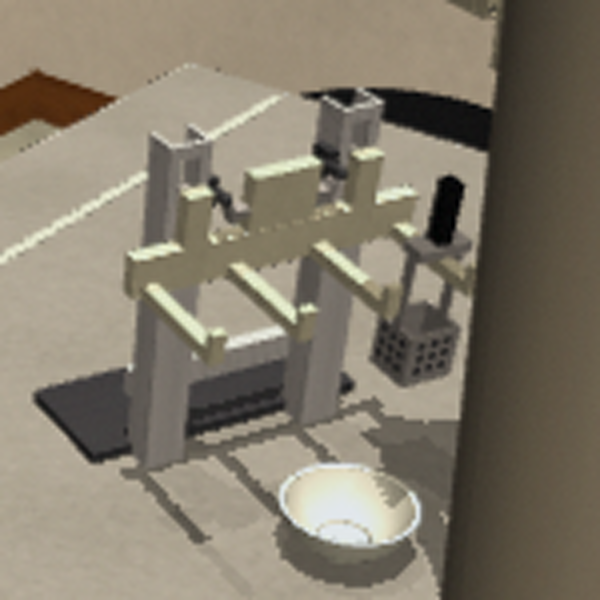

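View pics/w15.png

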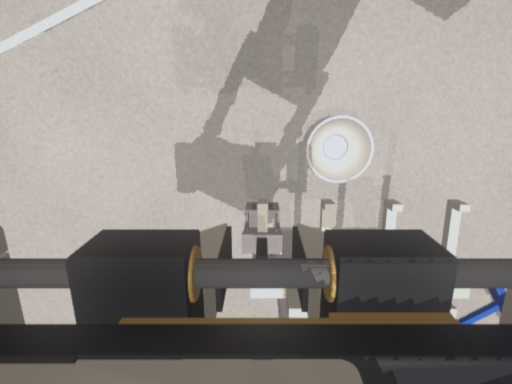

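```bash
python3 -m creep '[[[0.7,4,0,0,0,-3,-0.2],[1.5,8.8,0,0,0,-7,-0.2],[2.5,13.6,0,0,0,-11,-0.2],[3.5,18.4,0,0,0,-15,-0.2],[4.4,23.2,0,0,0,-19,-0.2],[5.3,28,0,0,0,-23,-0.2],[6.2,32.8,0,0,0,-27,-0.2],[7.1,37.6,0,0,0,-31,-0.2]]]'; python3 - <<'E'
from h import *
T=[.529,.2575,.30]
print(deltaR(T,Ro.from_euler("xyz",[np.pi,0,.49+np.pi])))
E
```

```text
time: 24.5
tool_pos: [0.4753, 0.026, 0.3128]
tool_rot: [3.141, 0.004, -3.011]
contact_force: [0.6, -0.2, 0.0]
opening: 0.0368
(array([-8.3312, 22.2534,  1.3225]), array([ -0.0266,   0.247 , -20.6015]))
```

```bash
python3 -m creep '[[[-1.5,4.5,0,0,0,-4,-0.2],[-3.2,9,0.3,0,0,-8,-0.2],[-4.9,13.5,0.6,0,0,-12,-0.2],[-6.6,18,1,0,0,-16,-0.2],[-8,21.5,1.3,0,0.2,-20,-0.2],[-8.3,22.2,1.3,0,0.2,-20.6,-0.2],[-8.3,22.2,1.3,0,0.2,-20.6,-0.2]]]'; python3 - <<'E'
from h import *
im,p=snap("wrist","w16")
T=[.529,.2575,.24]
print(deltaR(T,Ro.from_euler("xyz",[np.pi,0,.49+np.pi])))
E
```

```text
time: 25.2
tool_pos: [0.5291, 0.2584, 0.2992]
tool_rot: [-3.141, -0.0, -2.65]
contact_force: [0.7, 0.4, -0.4]
opening: 0.0367
(array([-0.0195,  0.0413,  5.9656]), array([-0.0518, -0.0169,  0.008 ]))
```

View pics/w16.png

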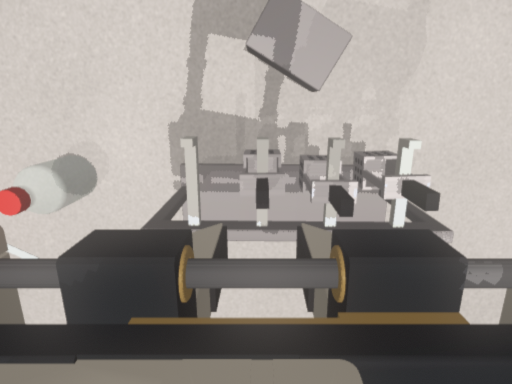

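```bash
python3 -m creep '[[[0,0,3,0,0,0,-0.2],[0,0,6,0,0,0,-0.2],[0,0,9,0,0,0,-0.2],[0,0,10.5,0,0,0,-0.2],[0,0,10.8,0,0,0,-0.2],[0,0,10.8,0,0,0,-0.4]]]'; python3 -m creep '[[[0,0,0,0,0,0,-1],[0,0,0,0,0,0,-1],[0,0,0,0,0,0,-1],[0,0,0,0,0,0,-1],[0,0,-0.8,0,0,0,-1],[0,0,-1.8,0,0,0,-1],[0,0,-2.6,0,0,0,-1],[0,0,-2.6,0,0,0,-1]]]'; python3 - <<'E'
from h import *
im,p=snap("wrist","w17")
E
```

```text
time: 25.85
tool_pos: [0.5294, 0.2559, 0.1922]
tool_rot: [-3.14, -0.0, -2.653]
contact_force: [0.0, -0.3, 1.1]
opening: 0.0323
time: 26.65
tool_pos: [0.5301, 0.2562, 0.2199]
tool_rot: [-3.14, 0.003, -2.653]
contact_force: [0.4, -0.5, -1.7]
opening: 0.0095
```

View pics/w17.png

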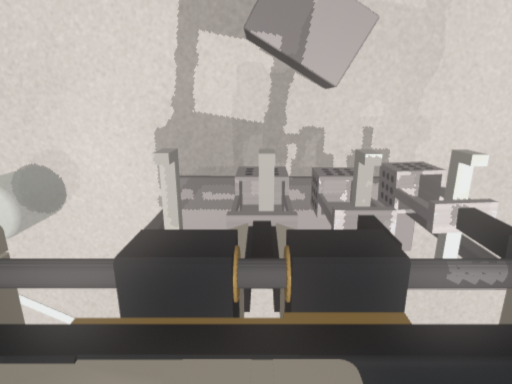

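Lifted about 27 mm, held centrally. Pulling it out along tool +x, then on to rail peg 1.

```bash
python3 -m creep '[[[1.5,0,0,0,0,0,-1],[3.5,0,0,0,0,0,-1],[5.5,0,0,0,0,0,-1],[7.5,0,0,0,0,0,-1],[9,0,-0.5,0,0,0,-1],[9,0,-0.7,0,0,0,-1]]]'; python3 - <<'E'
from h import *
H=np.array([.525,-.305,0]); yaw=-.4155;R=Ro.from_euler("z",yaw)
T=H+R.apply([-.144,-.032,0])+[0,0,.225]
print(T,deltaR(T,Ro.from_euler("xyz",[np.pi,0,yaw+np.pi])))
E
```

```text
time: 27.3
tool_pos: [0.4489, 0.2133, 0.2261]
tool_rot: [-3.14, 0.001, -2.654]
contact_force: [0.3, 0.8, -1.2]
opening: 0.0099
[ 0.3803 -0.2762  0.225 ] (array([ 29.0043, -40.0166,   0.1443]), array([-0.0527,  0.0653, 51.7703]))
```

```bash
python3 -m creep '[[[1.2,-2,0,0,0,3,-1],[3.8,-5.3,0,0,0,8,-1],[6.5,-9,0,0,0,13,-1],[9.2,-12.7,0,0,0,18,-1],[11.9,-16.4,0,0,0,23,-1],[14.6,-20.1,0,0,0,28,-1],[17.3,-23.8,0,0,0,33,-1],[20,-27.5,0,0,0,38,-1]]]'; python3 - <<'E'
from h import *
H=np.array([.525,-.305,0]); yaw=-.4155;R=Ro.from_euler("z",yaw)
T=H+R.apply([-.144,-.032,0])+[0,0,.222]
print(T,deltaR(T,Ro.from_euler("xyz",[np.pi,0,yaw+np.pi])))
E
```

```text
time: 28.1
tool_pos: [0.4014, -0.1255, 0.2265]
tool_rot: [-3.141, 0.002, 2.963]
contact_force: [1.4, 0.0, -1.2]
opening: 0.0096
[ 0.3803 -0.2762  0.222 ] (array([ -0.6075, -15.2035,   0.4638]), array([-0.0328,  0.1367, 13.5629]))
```

```bash
python3 -m creep '[[[0,-3.5,0,0,0,3,-1],[-0.2,-7,0,0,0,6,-1],[-0.4,-10.5,0,0,0,9,-1],[-0.6,-13.5,0.4,0,0,12,-1],[-0.6,-15.2,0.4,0,0,13.6,-1],[-0.6,-15.2,0.4,0,0,13.6,-1],[-0.6,-15.2,0.4,0,0,13.6,-1]]]'; python3 - <<'E'
from h import *
im,p=snap("wrist","w18")
H=np.array([.525,-.305,0]); yaw=-.4155;R=Ro.from_euler("z",yaw)
T=H+R.apply([-.046,-.032,0])+[0,0,.22]
print(T,deltaR(T,Ro.from_euler("xyz",[np.pi,0,yaw+np.pi])))
E
```

```text
time: 28.8
tool_pos: [0.3805, -0.2761, 0.2223]
tool_rot: [3.141, 0.002, 2.725]
contact_force: [0.3, -0.3, -1.1]
opening: 0.0097
[ 0.47   -0.3157  0.22  ] (array([-9.8039, -0.0583,  0.2632]), array([0.0137, 0.1133, 0.0027]))
```

View pics/w18.png

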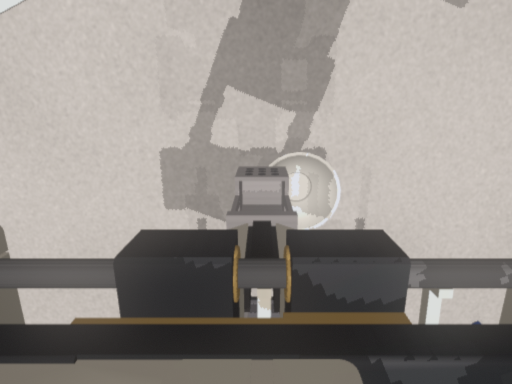

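```bash
python3 -m creep '[[[-2,-0.05,0.2,0,0,0,-1],[-4,-0.05,0.2,0,0,0,-1],[-6,-0.05,0.2,0,0,0,-1],[-8,-0.05,0.2,0,0,0,-1],[-9.7,-0.05,0.2,0,0,0,-1],[-9.7,-0.05,0.2,0,0,0,-1]]]'; python3 - <<'E'
from h import *
im,p=snap("wrist","w19"); a,_=snap("side","s19")
E
```

```text
time: 29.45
tool_pos: [0.4709, -0.3146, 0.2204]
tool_rot: [3.141, 0.003, 2.729]
contact_force: [-0.1, 0.1, -1.1]
opening: 0.0092
```

View pics/w19.png

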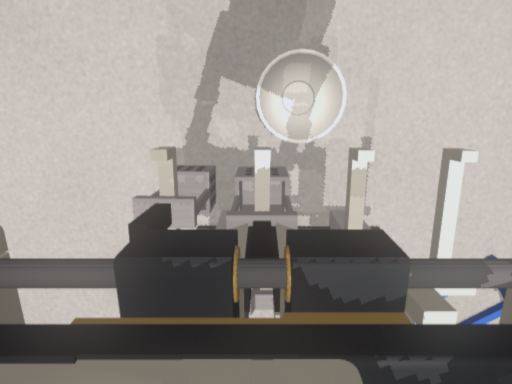

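```bash
python3 -m creep '[[[0,0,0.8,0,0,0,-1],[0,0,1.6,0,0,0,-1],[0,0,2.2,0,0,0,-1],[0,0,2.6,0,0,0,-1],[0,0,2.8,0,0,0,-1],[0,0,2.8,0,0,0,-1]]]';python3 -m creep '[[[0,0,0.2,0,0,0,-1],[0,0,0.2,0,0,0,-1]]]'
```

```text
time: 30.15
tool_pos: [0.4689, -0.314, 0.1921]
tool_rot: [3.141, 0.0, 2.728]
contact_force: [0.3, -0.5, -1.0]
opening: 0.0099
time: 30.35
tool_pos: [0.4692, -0.3143, 0.1906]
tool_rot: [3.141, 0.002, 2.728]
contact_force: [0.0, -0.1, 0.9]
opening: 0.0096
```

```bash
python3 -m creep '[[[0,0,0.15,0,0,0,-1],[0,0,0.15,0,0,0,-1]]]'; python3 -m creep '[[[0,0,-0.05,0,0,0,-0.8],[0,0,-0.05,0,0,0,-0.5],[0,0,-0.05,0,0,0,-0.3],[0,0,-0.05,0,0,0,-0.3]]]'; python3 -m creep '[[[0,0,-1,0,0,0,-0.3],[0,0,-4,0,0,0,-0.3],[0,0,-8,0,0,0,-0.3],[0,0,-11,0,0,0,-0.3],[3,0,-12,0,0,0,-0.3],[6,0,-12,0,0,0,-0.3],[6,0,-12,0,0,0,-0.3]]]'; python3 - <<'E'
from h import *
im,p=snap("wrist","w20"); a,ps=snap("side","s20")
cv2.imwrite("pics/s20z.png",cv2.resize(a[80:230,290:440,::-1],None,fx=4,fy=4,interpolation=cv2.INTER_CUBIC))
T=[.502,.315,.30]
print(deltaR(T,Ro.from_euler("xyz",[np.pi,0,.49+np.pi])))
E
```

```text
time: 30.55
tool_pos: [0.4692, -0.3143, 0.1902]
tool_rot: [-3.142, 0.003, 2.728]
contact_force: [-1.8, 2.0, 6.8]
opening: 0.0098
time: 30.95
tool_pos: [0.4692, -0.3144, 0.1905]
tool_rot: [3.142, 0.002, 2.728]
contact_force: [-0.9, 0.7, -0.3]
opening: 0.0291
time: 31.65
tool_pos: [0.4119, -0.2889, 0.3119]
tool_rot: [-3.141, 0.003, 2.727]
contact_force: [-0.2, -0.2, 0.2]
opening: 0.0324
(array([16.3208, 58.9417,  1.0427]), array([ -0.1362,   0.2133, -51.8131]))
```

View pics/s20z.png

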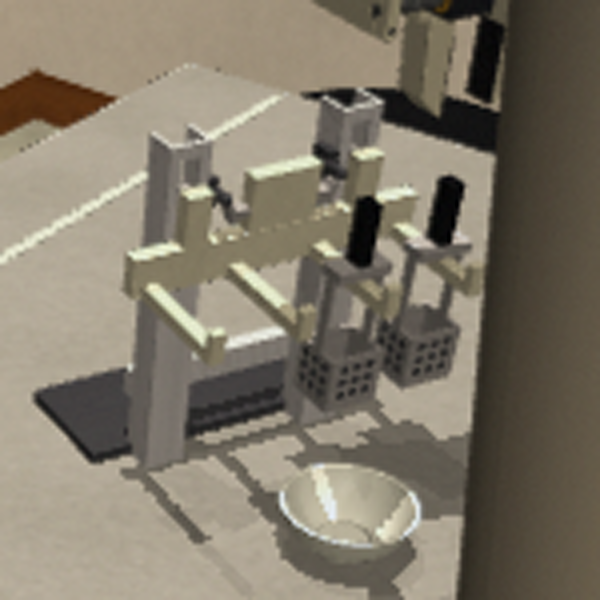

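Two hung. Next basket 2.

```bash
python3 -m creep '[[[1,4,0,0,0,-3,-0.2],[2.2,8.5,0,0,0,-7,-0.2],[3.5,13,0,0,0,-11,-0.2],[4.8,17.5,0,0,0,-15,-0.2],[6,22,0,0,0,-19,-0.2],[7.3,26.5,0,0,0,-23,-0.2],[8.6,31,0,0,0,-27,-0.2],[9.9,35.5,0,0,0,-31,-0.2]]]'; python3 - <<'E'
from h import *
T=[.502,.315,.30]
print(deltaR(T,Ro.from_euler("xyz",[np.pi,0,.49+np.pi])))
E
```

```text
time: 32.55
tool_pos: [0.4673, 0.0768, 0.3109]
tool_rot: [-3.139, 0.004, -3.012]
contact_force: [1.4, -0.8, -0.3]
opening: 0.0365
(array([-6.5147, 23.176 ,  1.0558]), array([ -0.1854,   0.1952, -20.6396]))
```

```bash
python3 -m creep '[[[-1.2,4.5,0,0,0,-4,-0.2],[-2.5,9,0.3,0,0,-8,-0.2],[-3.8,13.5,0.6,0,0,-12,-0.2],[-5.1,18,1,0,0,-16,-0.2],[-6.3,22,1,-0.1,0.2,-20,-0.2],[-6.5,23.2,1,-0.1,0.2,-20.6,-0.2],[-6.5,23.2,1,-0.1,0.2,-20.6,-0.2]]]'; python3 - <<'E'
from h import *
im,p=snap("wrist","w21")
T=[.502,.315,.191]
print(deltaR(T,Ro.from_euler("xyz",[np.pi,0,.49+np.pi])))
E
```

```text
time: 33.25
tool_pos: [0.502, 0.3171, 0.2995]
tool_rot: [-3.14, -0.002, -2.65]
contact_force: [-0.1, -0.2, 0.1]
opening: 0.0369
(array([ 0.0077, -0.0268, 10.8846]), array([-0.1076, -0.0863, -0.0128]))
```

View pics/w21.png

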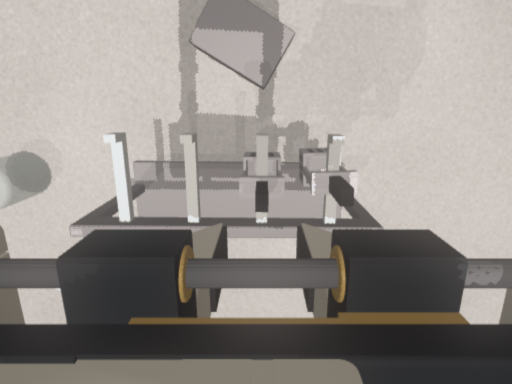

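```bash
python3 -m creep '[[[0,0,3,0,0,0,-0.2],[0,0,6,0,0,0,-0.2],[0,0,9,0,0,0,-0.2],[0,0,10.5,0,0,0,-0.2],[0,0,10.8,0,0,0,-0.2],[0,0,10.8,0,0,0,-0.4]]]'; python3 -m creep '[[[0,0,0,0,0,0,-1],[0,0,0,0,0,0,-1],[0,0,0,0,0,0,-1],[0,0,0,0,0,0,-1],[0,0,-0.8,0,0,0,-1],[0,0,-1.8,0,0,0,-1],[0,0,-2.6,0,0,0,-1],[0,0,-2.6,0,0,0,-1]]]'; python3 - <<'E'
from h import *
im,p=snap("wrist","w22")
E
```

```text
time: 33.9
tool_pos: [0.5024, 0.3141, 0.1923]
tool_rot: [-3.139, -0.001, -2.654]
contact_force: [-0.3, 0.0, 0.4]
opening: 0.0325
time: 34.7
tool_pos: [0.5031, 0.3145, 0.2201]
tool_rot: [-3.139, 0.002, -2.654]
contact_force: [-0.4, 0.4, -0.2]
opening: 0.0094
```

View pics/w22.png

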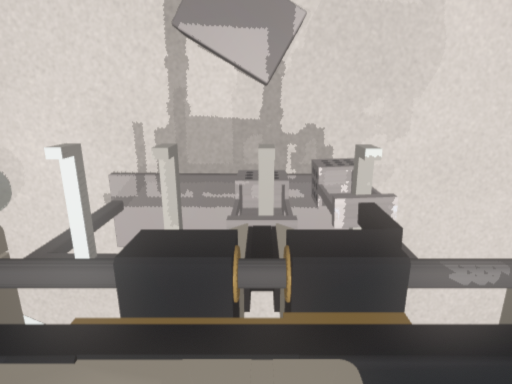

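```bash
python3 -m creep '[[[1.5,0,0,0,0,0,-1],[3.5,0,0,0,0,0,-1],[5.5,0,0,0,0,0,-1],[7.5,0,0,0,0,0,-1],[9,0,-0.5,0,0,0,-1],[9,0,-0.7,0,0,0,-1]]]'; python3 - <<'E'
from h import *
im,p=snap("wrist","w22b")
H=np.array([.525,-.305,0]); yaw=-.4155;R=Ro.from_euler("z",yaw)
T=H+R.apply([-.144,.032,0])+[0,0,.225]
print(T,deltaR(T,Ro.from_euler("xyz",[np.pi,0,yaw+np.pi])))
E
```

```text
time: 35.35
tool_pos: [0.4219, 0.2716, 0.2264]
tool_rot: [-3.139, -0.001, -2.654]
contact_force: [0.1, -0.8, -1.1]
opening: 0.0097
[ 0.4062 -0.2176  0.225 ] (array([ 24.4567, -42.4644,   0.249 ]), array([-0.0924,  0.1262, 51.7587]))
```

```bash
python3 -m creep '[[[1.2,-2,0,0,0,3,-1],[3.4,-5.6,0,0,0,8,-1],[5.6,-9.5,0,0,0,13,-1],[7.8,-13.5,0,0,0,18,-1],[10,-17.4,0,0,0,23,-1],[12.3,-21.3,0,0,0,28,-1],[14.6,-25.3,0,0,0,33,-1],[16.8,-29.2,0,0,0,38,-1]]]'; python3 - <<'E'
from h import *
H=np.array([.525,-.305,0]); yaw=-.4155;R=Ro.from_euler("z",yaw)
T=H+R.apply([-.144,.032,0])+[0,0,.222]
print(T,deltaR(T,Ro.from_euler("xyz",[np.pi,0,yaw+np.pi])))
E
```

```text
time: 36.2
tool_pos: [0.4122, -0.0667, 0.2274]
tool_rot: [-3.14, 0.003, 2.963]
contact_force: [1.3, -0.6, -0.9]
opening: 0.0096
[ 0.4062 -0.2176  0.222 ] (array([ -2.0947, -14.9523,   0.5618]), array([-0.0466,  0.2029, 13.5473]))
```

```bash
python3 -m creep '[[[-0.4,-3.5,0,0,0,3,-1],[-0.9,-7,0,0,0,6,-1],[-1.4,-10.5,0,0,0,9,-1],[-1.9,-13.5,0.4,0,0.2,12,-1],[-2.1,-15,0.5,0,0.2,13.6,-1],[-2.1,-15,0.5,0,0.2,13.6,-1],[-2.1,-15,0.5,0,0.2,13.6,-1]]]'; python3 - <<'E'
from h import *
im,p=snap("wrist","w23")
H=np.array([.525,-.305,0]); yaw=-.4155;R=Ro.from_euler("z",yaw)
T=H+R.apply([-.046,.032,0])+[0,0,.22]
print(T,deltaR(T,Ro.from_euler("xyz",[np.pi,0,yaw+np.pi])))
E
```

```text
time: 36.9
tool_pos: [0.4063, -0.2175, 0.2224]
tool_rot: [-3.142, -0.001, 2.726]
contact_force: [-0.0, 0.8, -1.0]
opening: 0.0091
[ 0.4958 -0.2572  0.22  ] (array([-9.812 , -0.0584,  0.2447]), array([-0.0074, -0.0261,  0.0246]))
```

View pics/w23.png

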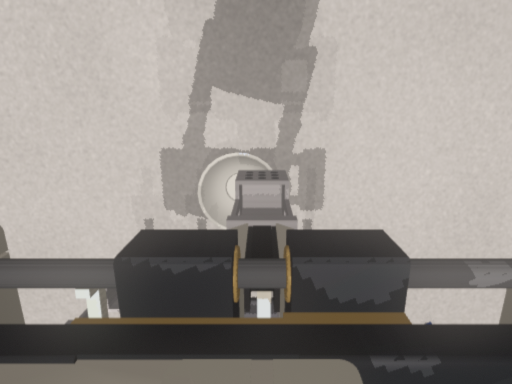

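```bash
python3 -m creep '[[[-2,-0.05,0.2,0,0,0,-1],[-4,-0.05,0.2,0,0,0,-1],[-6,-0.05,0.2,0,0,0,-1],[-8,-0.05,0.2,0,0,0,-1],[-9.7,-0.05,0.2,0,0,0,-1],[-9.7,-0.05,0.2,0,0,0,-1]]]'; python3 - <<'E'
from h import *
im,p=snap("wrist","w24"); a,_=snap("side","s24")
E
```

```text
time: 37.55
tool_pos: [0.4965, -0.2557, 0.2204]
tool_rot: [-3.142, 0.0, 2.729]
contact_force: [0.6, 0.9, -0.9]
opening: 0.0096
```

View pics/w24.png

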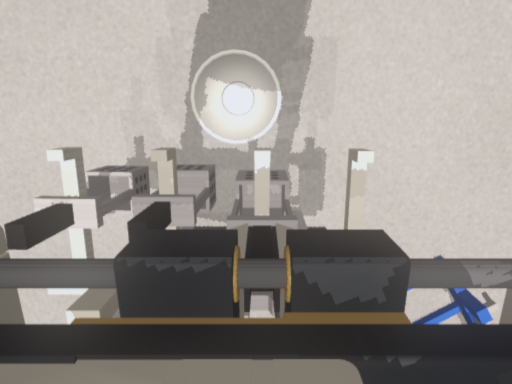

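```bash
python3 -m creep '[[[0,0,0.8,0,0,0,-1],[0,0,1.6,0,0,0,-1],[0,0,2.2,0,0,0,-1],[0,0,2.6,0,0,0,-1],[0,0,2.8,0,0,0,-1],[0,0,2.9,0,0,0,-1]]]';python3 -m creep '[[[0,0,0.2,0,0,0,-1],[0,0,0.2,0,0,0,-1]]]'
```

```text
time: 38.25
tool_pos: [0.4946, -0.2553, 0.1911]
tool_rot: [3.141, -0.002, 2.728]
contact_force: [0.4, -0.6, -0.9]
opening: 0.0097
time: 38.45
tool_pos: [0.4947, -0.2554, 0.1905]
tool_rot: [-3.141, -0.0, 2.728]
contact_force: [-2.3, 1.4, 6.0]
opening: 0.0098
```

```bash
python3 -m creep '[[[0,0,-0.05,0,0,0,-0.8],[0,0,-0.05,0,0,0,-0.5],[0,0,-0.05,0,0,0,-0.3],[0,0,-0.05,0,0,0,-0.3]]]'; python3 -m creep '[[[0,0,-1,0,0,0,-0.3],[0,0,-4,0,0,0,-0.3],[0,0,-8,0,0,0,-0.3],[0,0,-11,0,0,0,-0.3],[3,0,-12,0,0,0,-0.3],[6,0,-12,0,0,0,-0.3],[6,0,-12,0,0,0,-0.3]]]'; python3 - <<'E'
from h import *
im,p=snap("wrist","w25"); a,ps=snap("side","s25")
cv2.imwrite("pics/s25z.png",cv2.resize(a[80:230,290:440,::-1],None,fx=4,fy=4,interpolation=cv2.INTER_CUBIC))
T=[.470,.3695,.30]
print(deltaR(T,Ro.from_euler("xyz",[np.pi,0,.49+np.pi])))
E
```

```text
time: 38.85
tool_pos: [0.4948, -0.2554, 0.1908]
tool_rot: [-3.142, -0.0, 2.728]
contact_force: [1.0, -1.1, -0.4]
opening: 0.0287
time: 39.55
tool_pos: [0.4377, -0.2301, 0.3124]
tool_rot: [-3.141, 0.0, 2.728]
contact_force: [0.1, 0.4, -1.3]
opening: 0.0325
(array([21.402 , 56.2343,  1.127 ]), array([ -0.0604,   0.07  , -51.7733]))
```

View pics/s25z.png

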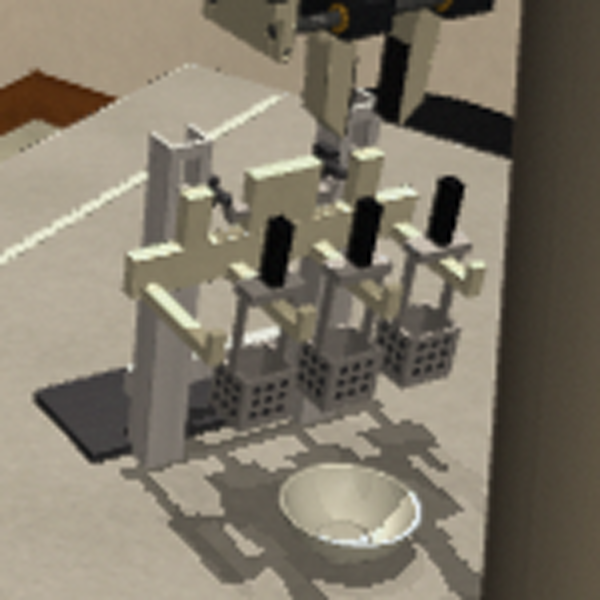

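```bash
python3 -m creep '[[[1.3,4,0,0,0,-3,-0.2],[3,8.3,0,0,0,-7,-0.2],[4.7,12.6,0,0,0,-11,-0.2],[6.4,16.9,0,0,0,-15,-0.2],[8.1,21.2,0,0,0,-19,-0.2],[9.8,25.5,0,0,0,-23,-0.2],[11.5,29.8,0,0,0,-27,-0.2],[13.2,34.1,0,0,0,-31,-0.2]]]'; python3 - <<'E'
from h import *
T=[.470,.3695,.30]
print(deltaR(T,Ro.from_euler("xyz",[np.pi,0,.49+np.pi])))
E
```

```text
time: 40.45
tool_pos: [0.4569, 0.136, 0.3116]
tool_rot: [-3.14, 0.002, -3.011]
contact_force: [-0.2, 0.3, -0.2]
opening: 0.0369
(array([-4.3306, 22.9788,  1.1354]), array([ -0.0849,   0.083 , -20.6036]))
```

```bash
python3 -m creep '[[[-0.8,4.5,0,0,0,-4,-0.2],[-1.6,9,0.3,0,0,-8,-0.2],[-2.5,13.5,0.6,0,0,-12,-0.2],[-3.4,18,1,0,0,-16,-0.2],[-4.2,22,1,0,0.1,-20,-0.2],[-4.3,22.9,1,0,0.1,-20.6,-0.2],[-4.3,22.9,1,0,0.1,-20.6,-0.2]]]'; python3 - <<'E'
from h import *
im,p=snap("wrist","w26")
T=[.470,.3695,.191]
print(deltaR(T,Ro.from_euler("xyz",[np.pi,0,.49+np.pi])))
E
```

```text
time: 41.15
tool_pos: [0.4699, 0.3702, 0.3003]
tool_rot: [-3.14, -0.002, -2.65]
contact_force: [0.6, -0.7, -0.4]
opening: 0.0364
(array([-0.0438,  0.086 , 10.9644]), array([-0.1137, -0.0923,  0.0005]))
```

View pics/w26.png

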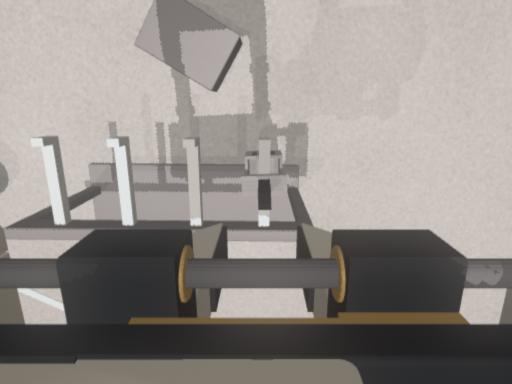

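```bash
python3 -m creep '[[[0,0.1,3,0,0,0,-0.2],[0,0.1,6,0,0,0,-0.2],[0,0.1,9,0,0,0,-0.2],[0,0.1,10.5,0,0,0,-0.2],[0,0.1,10.8,0,0,0,-0.2],[0,0.1,10.8,0,0,0,-0.4]]]'; python3 -m creep '[[[0,0,0,0,0,0,-1],[0,0,0,0,0,0,-1],[0,0,0,0,0,0,-1],[0,0,0,0,0,0,-1],[0,0,-0.8,0,0,0,-1],[0,0,-1.8,0,0,0,-1],[0,0,-2.6,0,0,0,-1],[0,0,-2.6,0,0,0,-1]]]'; python3 - <<'E'
from h import *
im,p=snap("wrist","w27")
E
```

```text
time: 41.8
tool_pos: [0.4701, 0.3683, 0.1931]
tool_rot: [-3.139, -0.002, -2.654]
contact_force: [0.4, 0.6, 0.7]
opening: 0.0325
time: 42.6
tool_pos: [0.4707, 0.3688, 0.2208]
tool_rot: [-3.139, 0.001, -2.653]
contact_force: [-0.6, -1.1, -1.6]
opening: 0.0096
```

View pics/w27.png

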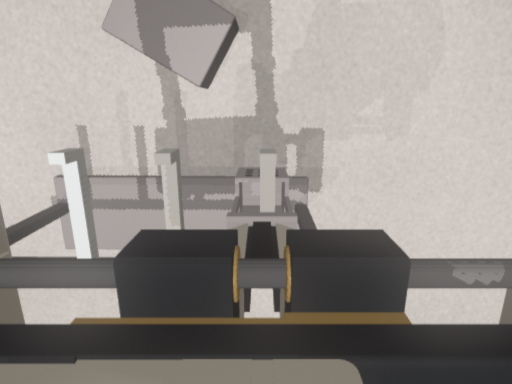

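```bash
python3 -m creep '[[[1.5,0.15,0,0,0,0,-1],[3.5,0.15,0,0,0,0,-1],[5.5,0.15,0,0,0,0,-1],[7.5,0.15,0,0,0,0,-1],[9,0.15,-0.5,0,0,0,-1],[9,0.15,-0.7,0,0,0,-1]]]'; python3 - <<'E'
from h import *
H=np.array([.525,-.305,0]); yaw=-.4155;R=Ro.from_euler("z",yaw)
T=H+R.apply([-.144,.096,0])+[0,0,.225]
print(T,deltaR(T,Ro.from_euler("xyz",[np.pi,0,yaw+np.pi])))
E
```

```text
time: 43.25
tool_pos: [0.3888, 0.3271, 0.2272]
tool_rot: [-3.139, -0.001, -2.653]
contact_force: [0.5, 0.1, -0.7]
opening: 0.0101
[ 0.432 -0.159  0.225] (array([ 18.9967, -44.9526,   0.3347]), array([-0.1416,  0.005 , 51.791 ]))
```

```bash
python3 -m creep '[[[1,-2,0,0,0,3,-1],[2.7,-6,0,0,0,8,-1],[4.5,-10.2,0,0,0,13,-1],[6.3,-14.5,0,0,0,18,-1],[8,-18.8,0,0,0,23,-1],[9.8,-23,0,0,0,28,-1],[11.6,-27.3,0,0,0,33,-1],[13.4,-31.5,0,0,0,38,-1]]]'; python3 - <<'E'
from h import *
H=np.array([.525,-.305,0]); yaw=-.4155;R=Ro.from_euler("z",yaw)
T=H+R.apply([-.144,.096,0])+[0,0,.222]
print(T,deltaR(T,Ro.from_euler("xyz",[np.pi,0,yaw+np.pi])))
E
```

```text
time: 44.05
tool_pos: [0.419, -0.0161, 0.2281]
tool_rot: [-3.139, 0.002, 2.963]
contact_force: [1.3, 0.8, -0.5]
opening: 0.0097
[ 0.432 -0.159  0.222] (array([ -3.8192, -13.8353,   0.652 ]), array([-0.1221,  0.1078, 13.5838]))
```

```bash
python3 -m creep '[[[-0.9,-3.5,0,0,0,3,-1],[-1.8,-7,0,0,0,6,-1],[-2.7,-10.5,0.2,0,0,9,-1],[-3.6,-13,0.4,0,0.1,12,-1],[-3.8,-13.9,0.6,0,0.1,13.6,-1],[-3.8,-13.9,0.6,0,0.1,13.6,-1],[-3.8,-13.9,0.6,0,0.1,13.6,-1]]]'; python3 - <<'E'
from h import *
im,p=snap("wrist","w28")
H=np.array([.525,-.305,0]); yaw=-.4155;R=Ro.from_euler("z",yaw)
T=H+R.apply([-.046,.096,0])+[0,0,.22]
print(T,deltaR(T,Ro.from_euler("xyz",[np.pi,0,yaw+np.pi])))
E
```

```text
time: 44.75
tool_pos: [0.4316, -0.1589, 0.2223]
tool_rot: [-3.14, -0.0, 2.727]
contact_force: [-0.1, 0.5, -0.4]
opening: 0.0096
[ 0.5217 -0.1986  0.22  ] (array([-9.8478, -0.0364,  0.2475]), array([-0.0941, -0.0056,  0.0711]))
```

View pics/w28.png

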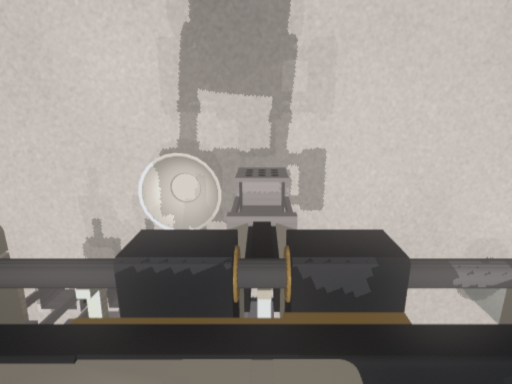

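```bash
python3 -m creep '[[[-2,-0.05,0.2,0,0,0,-1],[-4,-0.05,0.2,0,0,0,-1],[-6,-0.05,0.2,0,0,0,-1],[-8,-0.05,0.2,0,0,0,-1],[-9.7,-0.05,0.2,0,0,0,-1],[-9.7,-0.05,0.2,0,0,0,-1]]]'; python3 - <<'E'
from h import *
im,p=snap("wrist","w29")
E
```

```text
time: 45.4
tool_pos: [0.5217, -0.1974, 0.2204]
tool_rot: [-3.14, 0.001, 2.73]
contact_force: [0.6, 0.1, -0.7]
opening: 0.0097
```

View pics/w29.png

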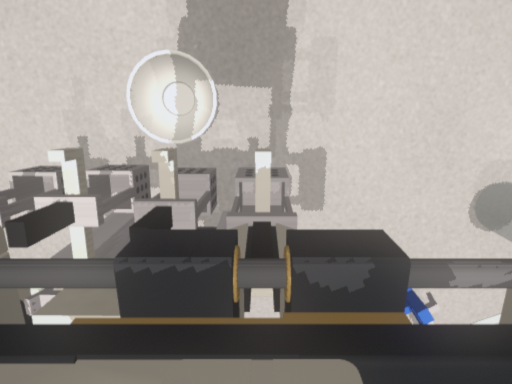

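```bash
python3 -m creep '[[[0,0,0.8,0,0,0,-1],[0,0,1.6,0,0,0,-1],[0,0,2.2,0,0,0,-1],[0,0,2.6,0,0,0,-1],[0,0,2.8,0,0,0,-1],[0,0,2.9,0,0,0,-1]]]';python3 -m creep '[[[0,0,0.2,0,0,0,-1],[0,0,0.2,0,0,0,-1]]]'
```

```text
time: 46.05
tool_pos: [0.5203, -0.1969, 0.1913]
tool_rot: [-3.14, -0.001, 2.729]
contact_force: [-1.3, 1.4, 3.4]
opening: 0.0093
time: 46.25
tool_pos: [0.5203, -0.197, 0.1909]
tool_rot: [-3.14, 0.0, 2.729]
contact_force: [-4.2, 1.9, 8.9]
opening: 0.0099
```

```bash
python3 -m creep '[[[0,0,-0.05,0,0,0,-0.8],[0,0,-0.05,0,0,0,-0.5],[0,0,-0.05,0,0,0,-0.3],[0,0,-0.05,0,0,0,-0.3]]]'; python3 -m creep '[[[0,0,-1,0,0,0,-0.3],[0,0,-4,0,0,0,-0.3],[0,0,-8,0,0,0,-0.3],[0,0,-12,0,0,0,-0.3],[4,0,-13,0,0,0,-0.3],[8,0,-14,0,0,0,-0.3],[12,0,-15,0,0,0,-0.3]]]';python3 -m creep '[[[0,4,0,0,-4,0,-0.3],[0,8,0,0,-9,0,-0.3],[0,12,0,0,-14,0,-0.3],[0,12,0,0,-14,0,-0.3]]]'; python3 - <<'E'
from h import *
im,p=snap("wrist","w30"); a,ps=snap("side","s30"); b,pt=snap("top","t30")
cv2.imwrite("pics/s30z.png",cv2.resize(a[80:230,290:440,::-1],None,fx=4,fy=4,interpolation=cv2.INTER_CUBIC))
cv2.imwrite("pics/t30z.png",cv2.resize(b[150:290,290:430,::-1],None,fx=4.2,fy=4.2,interpolation=cv2.INTER_CUBIC))
E
```

```text
time: 46.65
tool_pos: [0.5204, -0.197, 0.1913]
tool_rot: [-3.14, 0.0, 2.729]
contact_force: [-1.2, -0.6, 0.1]
opening: 0.029
time: 47.35
tool_pos: [0.4093, -0.1482, 0.3422]
tool_rot: [-3.14, 0.001, 2.729]
contact_force: [0.5, 0.2, 0.6]
opening: 0.032
time: 47.75
tool_pos: [0.457, -0.0338, 0.343]
tool_rot: [3.141, 0.248, 2.735]
contact_force: [-0.3, 0.3, -0.2]
opening: 0.0324
```

View pics/s30.png

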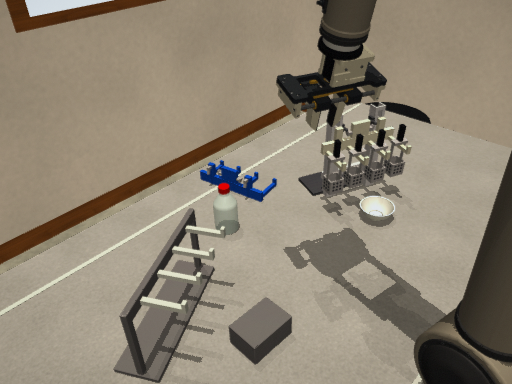

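View pics/s30z.png

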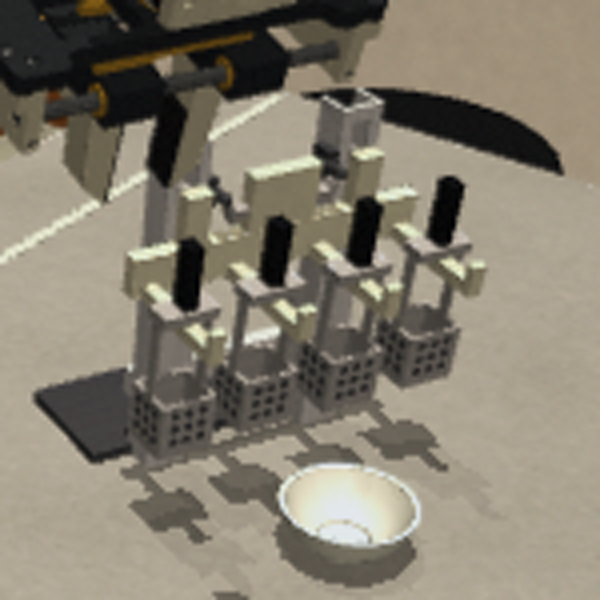

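View pics/t30z.png

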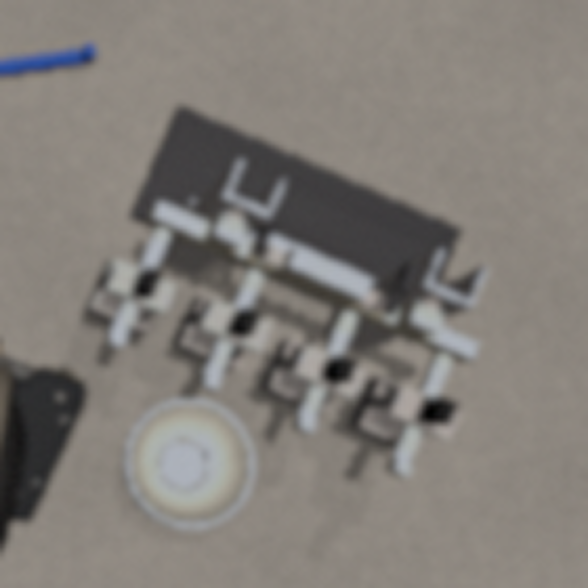

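View pics/w30.png

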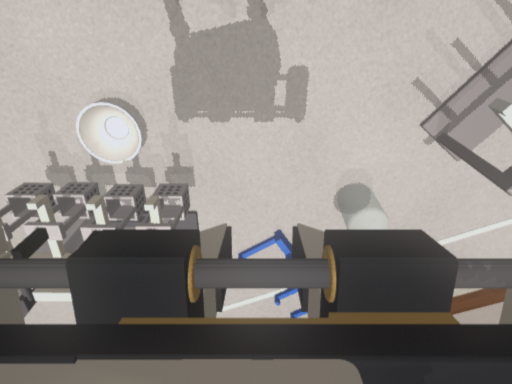

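```bash
python3 - <<'E'
from h import *
print(deltaR([.4767,-.2921,.3612],Ro.from_euler("xyz",[-3.14,.436,2.811])))
E
```

```text
(array([-12.0092, -22.4802,   1.1318]), array([ -1.5736, -10.9278,  -4.3183]))
```

```bash
python3 -m creep '[[[-2,-4,0,0,-2,-1,-0.3],[-4,-8,0,0,-4,-2,-0.3],[-6,-12,0,-0.5,-6,-3,-0.3],[-8.5,-16,0.5,-1,-8,-3.5,-0.3],[-10.8,-20,1,-1.5,-10,-4,-0.3],[-12,-22.5,1.1,-1.6,-11,-4.3,-0.3],[-12,-22.5,1.1,-1.6,-11,-4.3,-0.3]]]'; python3 - <<'E'
from h import *
im,p=snap("wrist","w31")
S=np.array([.5312,-.3075,.2036]);R=Ro.from_euler("z",-.4165)
for y in(.043,-.043): print([proj(p,R.apply([x,y,.002])+S).round(1).tolist() for x in (0,-.016)])
cv2.imwrite("pics/w31z.png",cv2.resize(im[60:235,130:390,::-1],None,fx=3,fy=3,interpolation=cv2.INTER_CUBIC))
E
```

```text
time: 48.6
tool_pos: [0.4748, -0.2978, 0.3608]
tool_rot: [-3.14, 0.436, 2.804]
contact_force: [-0.2, 0.9, -0.0]
opening: 0.0317
[[316.1, 166.6], [319.3, 152.9]]
[[227.6, 160.9], [227.7, 146.8]]
```

View pics/w31z.png

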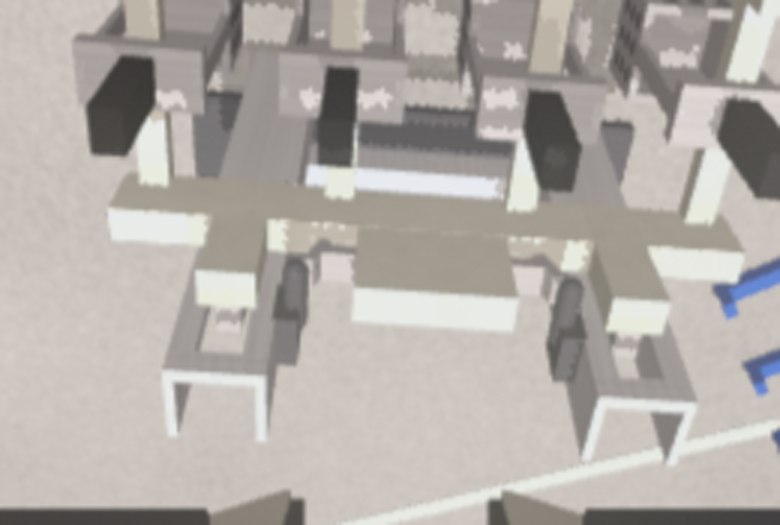

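```bash
python3 - <<'E'
from h import *
p2=np.load("pw2.npy",allow_pickle=True).item()
p3=robot.camera_params("wrist")
z=lambda u,x0,y0,k:(x0+(u[0]+.5)/k-.5,y0+(u[1]+.5)/k-.5)
o2=[(p2,(0,-.079,.04),z((85,340),160,150,7)),(p2,(0,-.049,.04),z((343,350),160,150,7)),(p2,(0,.049,.04),z((180,408),300,150,7)),(p2,(0,.079,.04),z((420,420),300,150,7))]
o3=[(p3,(0,-.079,.04),z((164,371),130,60,3)),(p3,(0,-.049,.04),z((268,377),130,60,3)),(p3,(0,.049,.04),z((596,399),130,60,3)),(p3,(0,.079,.04),z((696,404),130,60,3))]
for n,o,tips in(("w2",o2,[z((420,85),160,150,7),z((112,128),300,150,7)]),("w31",o3,[z((296,270),130,60,3),z((571,290),130,60,3)])):
    s,r=fit(o,[.532,-.307,.2036,-.415]); print(n,s,r.round(1).tolist())
    for t in tips:
        X=atz(o[0][0],t,s[2]+.004); print(Ro.from_euler("z",-s[3]).apply(X-s[:3]))
E
python3 - <<'E'
import cv2
a=cv2.imread("pics/w31.png")
cv2.imwrite("pics/w31y.png",cv2.resize(a[125:205,180:345],None,fx=4.8,fy=4.8,interpolation=cv2.INTER_CUBIC))
E
```

```text
w2 [ 0.5324 -0.3068  0.202  -0.4171] [[0.1, -0.4], [-0.1, 0.5], [-0.2, -0.3], [0.2, 0.2]]
[-0.0139 -0.0434  0.004 ]
[-0.0146  0.0427  0.004 ]
w31 [ 0.5337 -0.3049  0.201  -0.4194] [[0.1, -0.1], [-0.2, 0.1], [0.3, -0.2], [-0.2, 0.2]]
[-0.0143 -0.0437  0.004 ]
[-0.014   0.0434  0.004 ]
```

View pics/w31y.png

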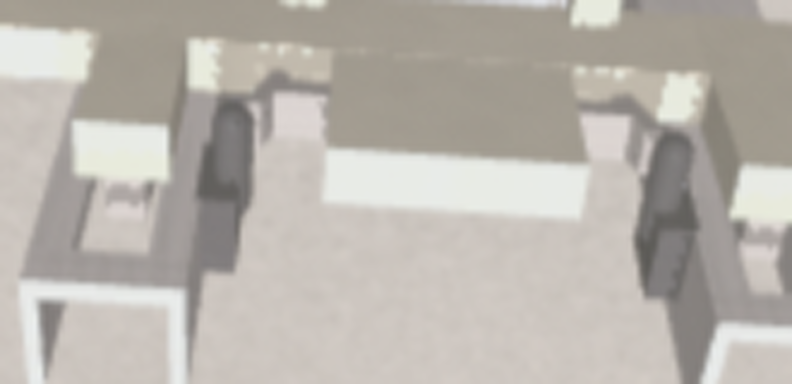

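```bash
python3 - <<'E'
from h import *
p=robot.camera_params("wrist"); s=np.array([.5337,-.3049,.201]);R=Ro.from_euler("z",-.4194)
z=lambda u,x0,y0,k:(x0+(u[0]+.5)/k-.5,y0+(u[1]+.5)/k-.5)
L=[((0,-.025,.016),(352,321)),((0,.025,.016),(515,330)),((-.012,-.025,.016),(356,290)),((-.012,.025,.016),(517,299))]
for l,u in L: print(proj(p,R.apply(l)+s).round(1),np.round(z(u,130,60,3),1))
# free fit of handle
o=[(p,(l[0]+.006,l[1],.02),z(u,130,60,3)) for l,u in L]
o+=[(p,(.006,-.108,-.02),z((110,238),130,60,3)),(p,(.006,.108,-.02),z((740,281),130,60,3))]
x,r=fit(o,[.527,-.302,.2,-.419]); print(R.inv().apply(x[:3]-s),x,r.round(1).tolist())
for n in ["basket0_neck"]:
  pass
print(robot.observe()["time"])
E
```

```text
[247.  170.9] [247.  166.7]
[299.7 174.4] [301.3 169.7]
[247.7 160.5] [248.3 156.3]
[301.7 164.1] [302.  159.3]
[-0.0115  0.     -0.003 ] [ 0.5232 -0.3002  0.198  -0.4133] [[0.3, 0.3], [-0.6, 0.6], [-0.4, -0.1], [0.8, 0.4], [0.1, -0.5], [-0.2, -1.1]]
48.65
```

```bash
python3 - <<'E'
from h import *
print(deltaR([.525,-.309,.36],Ro.from_euler("xyz",[np.pi,0,2.0])))
print(deltaR([.515,-.33,.36],Ro.from_euler("xyz",[np.pi,0,1.157])))
E
```

```text
(array([-4.6442,  0.3964,  2.245 ]), array([10.0105, 23.5832, 45.3493]))
(array([-4.4181, -1.9162,  2.1407]), array([20.4988, 19.0152, 92.7526]))
```

```bash
python3 -m creep '[[[0,0,-1,1.5,3.4,6.5,-0.3],[-1,0,-1,3,6.8,13,-0.3],[-2,0,0,4.5,10.2,19.5,-0.3],[-3,0,1,6,13.6,26,-0.3],[-4,0.3,2,7.5,17,32.5,-0.3],[-4.6,0.4,2.2,9,20.4,39,-0.3],[-4.6,0.4,2.2,10,23.6,45.3,-0.3],[-4.6,0.4,2.2,10,23.6,45.3,-0.3]]]'; python3 - <<'E'
from h import *
print(deltaR([.512,-.335,.37],Ro.from_euler("xyz",[np.pi,0,1.157])))
E
```

```text
time: 49.45
tool_pos: [0.5249, -0.3092, 0.3591]
tool_rot: [-3.14, -0.003, 2.0]
contact_force: [-0.6, 0.5, -0.7]
opening: 0.0322
(array([-1.8022, -2.2479, -1.0949]), array([-0.1486, -0.1025, 48.2752]))
```

```bash
python3 -m creep '[[[-0.4,-0.5,-0.5,0,0,8,-0.3],[-0.8,-1,-1,0,0,16,-0.3],[-1.2,-1.5,-1.1,0,0,24,-0.3],[-1.6,-2,-1.1,0,0,32,-0.3],[-1.8,-2.2,-1.1,0,0,40,-0.3],[-1.8,-2.2,-1.1,-0.1,-0.1,48.2,-0.3],[-1.8,-2.2,-1.1,-0.1,-0.1,48.2,-0.3]]]'; python3 - <<'E'
from h import *
im,p=snap("wrist","w32")
cv2.imwrite("pics/w32z.png",cv2.resize(im[20:220,130:390,::-1],None,fx=3,fy=3,interpolation=cv2.INTER_CUBIC))
E
```

```text
time: 50.15
tool_pos: [0.5118, -0.3346, 0.3706]
tool_rot: [3.141, 0.001, 1.159]
contact_force: [-0.1, -0.6, 0.4]
opening: 0.0319
```

View pics/w32z.png

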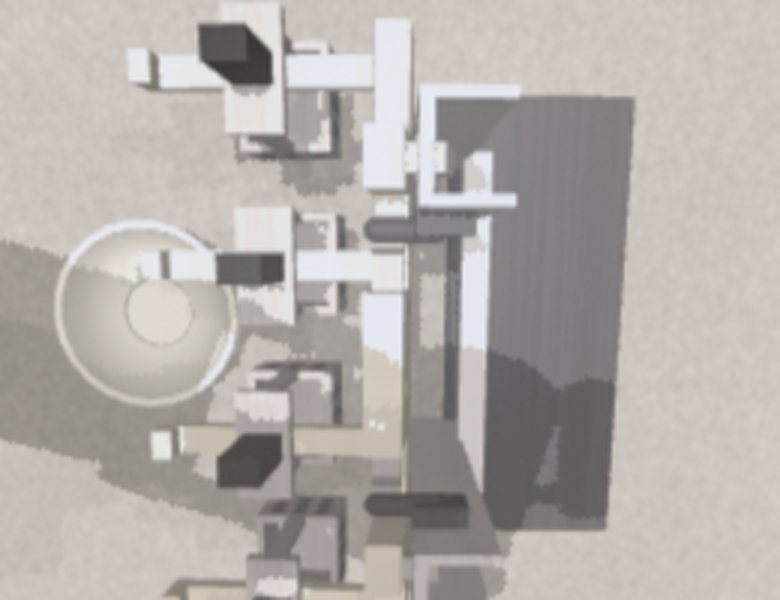

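```bash
python3 - <<'E'
from h import *
p=robot.camera_params("wrist")
z=lambda u:(130+(u[0]+.5)/3-.5,20+(u[1]+.5)/3-.5)
S=[((0,.079,.04),(421,85)),((0,.049,.04),(417,206))]
o=[(p,l,z(u)) for l,u in S]
s,r=fit(o,[.532,-.3065,.203,-.4165],.203); print(s)
R=Ro.from_euler("z",-.4165)
for base in (np.array([s[0],s[1],.203]),np.array([.5318,-.3070,.203])):
  for u,zz in(((403,295),.016),((404,430),.016),((363,295),.016),((410,20),-.024),((375,20),-.024),((143,66),-.032)):
    print(u,R.inv().apply(atz(p,z(u),.203+zz)-base))
E
```

```text
[ 0.5299 -0.3062  0.203  -0.436 ]
(403, 295) [-0.0023  0.0248  0.016 ]
(404, 430) [-0.0015 -0.0158  0.016 ]
(363, 295) [-0.0142  0.0247  0.016 ]
(410, 20) [-0.0007  0.1075 -0.024 ]
(375, 20) [-0.0117  0.1074 -0.024 ]
(143, 66) [-0.0874  0.0948 -0.032 ]
(403, 295) [-0.0044  0.0248  0.016 ]
(404, 430) [-0.0036 -0.0159  0.016 ]
(363, 295) [-0.0163  0.0247  0.016 ]
(410, 20) [-0.0028  0.1075 -0.024 ]
(375, 20) [-0.0138  0.1074 -0.024 ]
(143, 66) [-0.0895  0.0947 -0.032 ]
```

```bash
python3 -m creep '[[[0,0,-3,0,0,0,-0.3],[0,0,-5,0,0,0,-0.3],[0,0,-5,0,0,0,-0.3],[0,0,-5,0,0,0,-0.3]]]'; python3 - <<'E'
from h import *
print(robot.hand_in(), robot.observe()["time"])
E
```

```text
time: 50.6
tool_pos: [0.5119, -0.3344, 0.4204]
tool_rot: [3.141, 0.001, 1.166]
contact_force: [0.0, -0.2, -1.2]
opening: 0.0321
the job is handed in; nothing more can be done
the job is handed in; nothing more can be done
```

I hooked the white rail into both uprights, pressed it down to a hard stop, and hung all four baskets on it, one to a peg. The job was handed in just after 50.6 s on the robot's clock, and no verdict was reported.

**Rail:** It stopped hard after 18.2 mm of travel, at about 21 N. After release, the view from straight above put the handle centre about 8 mm in front of the slots (allowed −14 to +2 mm) and centred sideways. Height measured −3 mm (nominal −4).

**Catches:** Both pins measured within about 0.7 mm of where they rested before the rail went in, which is close to the measuring error. That means closed, but no joint reading confirms it.

**Baskets and bystanders:** The last side, top and wrist pictures show all four baskets hanging by their bails and the stand empty. The bottle, dish, tip box and blue rail look undisturbed.

**Checks that disagreed:**
- A tilted wrist view put the handle 11.5 mm in front, not 8 mm. I trust the straight-down view more, and both are within limits.
- The rail sat 3.7 mm off-centre in the grip. I corrected for that before inserting it.
- The baskets came to rest on the rail pegs with the tool 2–3 mm lower than when I gripped them on the stand. I didn't measure their final neck height; the allowed band runs from 8 mm below the nominal height to 10 mm above.

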